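Offer up the loose half of a hinged pipe clamp and hold its hinge in line for the pin

TASK

The loose half of the quick-release pipe clamp has to go back on its stand. First swing the clamp lever wide open, out of the way; then pick up the loose half, bring it round the front of the copper pipe so that its hinge knuckle sits between the two knuckles of the fixed half with the pin holes in line, and finish while still holding it there, level and steady, so that a workmate can drop the hinge pin in. Leave the pin and all the other fittings where they lie.

Things in the scene. Friction and masses are not known exactly. Their poses are not given: they have to be found in the camera images.
- stand: Pipe stand, fixed: grey base plate (160 x 120 x 12 mm) and grey back plate carrying the fixed steel half of the clamp, a half shell (bore 62, outside 90 mm across, 46 mm high, underside 40 mm above the bench). Origin under the pipe on the bench. z up; +x from pipe to back plate, so the clamp's open mouth looks to -x; +y to the hinge, -y to the lever
- pipe_axis (a point): On the stand: point on the axis of its upright copper pipe (60 mm across, top end 92 mm above the bench), 63 mm above the bench, mid-height of the clamp. Axes as the stand's
- fork_hole (a point): On the stand: centre of the hinge axis, 60 mm to +y of the pipe axis, 63 mm above the bench, midway between two fixed knuckles. These are steel eyes 24 mm across with 12 mm upright holes, each 12 mm high, one above the other; the 22 mm gap between them (52 to 74 mm above the bench) takes the loose half's knuckle. Axes as the stand's
- lever_pivot (a point): On the stand: pivot of the clamp lever (upright axis), 10 mm to +x and 60 mm to -y of the pipe axis, 63 mm above the bench
- lever_grip (a point): On the lever: its upright round black grip (16 mm across, from 72 to 114 mm above the bench; this point at 95 mm), 80 mm from the pivot. The steel arm under it is 12 mm wide, 54 to 72 mm above the bench. The grip moves on a level circle about the pivot
- clamp_lever (a joint): Lever angle, rad. 0: folded in across the mouth, near the pipe (starts at 0.05 to 0.45); grows as it swings out, anticlockwise from above; stop at 2.1; wide open is beyond 1.5. Light friction (1 N at the grip), no spring, stays where left. At angle q the arm points from the pivot at 143 degrees + q anticlockwise from the stand's +x
- gate: Loose half of the clamp: steel half shell like the fixed one (bore 62, outside 90 mm across, 46 mm high, about 0.35 kg), lying with its bore upright. Origin on the bore axis at its underside. z up; -x out along its rib; +y to its knuckle; -y to a small blunt nose. In place on the stand its axes are parallel to the stand's and its underside is 40 mm above the bench
- gate_grip (a point): On the loose half: centre of its straight flat-sided outer rib, a good place to grip: 16 mm thick (along y), 35 mm long (along x), 46 mm high. This point is 64 mm to -x of the bore axis, 23 mm above the underside. Axes as the loose half's
- gate_hole (a point): On the loose half: centre of its single knuckle (eye 24 mm across, 16 mm high, 12 mm upright hole), 60 mm to +y of the bore axis, 23 mm above the underside. In place it coincides with fork_hole, with 3 mm of free height above and below the knuckle
- gate_axis (a point): On the loose half: point on its bore axis (in the open, where the pipe will be), 23 mm above the underside. In place it coincides with pipe_axis, with 1 mm of clearance round the pipe
- saddle: Bystander: a smaller plain pipe saddle half with a flat bolt ear at each end, no knuckle and no rib, 106 x 33 x 36 mm; not wanted here. Origin under the middle of its bore
- pin: Bystander: the clamp's own hinge pin, a 10 mm rod bent to an L, 80 mm long, lying flat; stays where it lies
- tee: Bystander: a dark steel pipe tee lying flat, 68 x 52 x 33 mm
- elbow: Bystander: a copper elbow lying flat, 52 x 52 x 33 mm
- valve: Bystander: a brass ball valve lying flat with a steel handle on top, 102 x 36 x 50 mm
- nipple: Bystander: a dark steel pipe nipple standing upright, 33 mm across, 46 mm high
- collar: Bystander: a brass collar standing on end, 48 mm across, 32 mm high
Mind the look-alikes: they are no part of the job. Of the things shaped like the gate, the steel one is meant.

How it is judged (in metres and radians):
On the way, in this order (a step that is already met when the one before it is completed fails the run):
1. the clamp lever is swung wide open (beyond 1.5 rad) (value of joint clamp_lever above 1.5 rad), for 0.2 s.
2. the loose half is held clear of the bench in the fingers (height (world z) of gate above 0.02 m and contact force between the fingers and gate above 1 N), for 0.2 s.
At the end, for the whole second after the job is handed in: Fingers hold the loose half at rest (under 20 mm/s) round the pipe (axes within 7 mm), its knuckle between the fixed ones (within 4 mm of mid-height), pin holes in line within 3.5 mm, tilt under 0.12 rad, lever still open beyond 1.4 rad (horizontal distance between gate_hole and fork_hole below 0.0035 m and z of gate_hole in the frame of fork_hole between -0.004 and 0.004 m and horizontal distance between gate_axis and pipe_axis below 0.007 m and angle between the z axis of gate and the z axis of fork_hole, either way round below 0.12 rad and value of joint clamp_lever above 1.4 rad and contact force between the fingers and gate above 1 N and linear speed of gate below 0.02 m/s); the arm keeps its last pose, push and grip.
It fails at once if the hinge pin or another fitting is moved by more than 30 mm (distance of any of saddle, pin, tee, elbow, valve, nipple, collar from where it was at the start of the episode above 0.03 m).
It also fails if it takes over 58 s, if anything falls off the work surface, if the arm or the gripper's body presses on something with over 40 N, if the wrist force passes 120 N, or if a joint passes its speed limit or range.

ROBOT

A 6-joint arm with a two-finger parallel gripper is mounted at the origin on the work surface. World frame = base frame: x ahead of the robot, y to its left, z up, the work surface at z = 0. Lengths are in mm, angles in rad, forces in N, time in s.
With the tool pointing down it reaches from about 350 to 775 mm from the base axis. Payload 7.3 kg.
Tool frame: the origin (TCP) lies on the centre line of the jaws, within the pads' length; the fingertips stand 22 mm ahead of it and the grasp point (between the pads) lies 3 mm ahead of it; x points along the fingers, z is the direction in which the jaws open and shut, and the axes are right-handed (so a half turn about x gives the same grasp; the last joint's range is limited). The gripper opens to 92 mm and grips with 3 to 60 N. Pads are 19 mm wide; open, the fingers measure 130 mm over their backs; the gripper's body (75 mm by 190 mm) begins 47 mm behind the grasp point.
Start: joints at [-1.427, 0.342, 1.524, -0, 1.275, -0.146], TCP at [150.046, -503.119, 248.741] pointing down, gripper open.
Joint ranges: [-2.53, 2.53], [-0.77, 2.02], [0.04, 2.7], [-1, 4.14], [0.28, 2.66], [-3.11, 3.11]. Speed limits (rad/s): [2.57, 2.57, 3.14, 3.14, 3.14, 3.14].

INTERFACE

Orientations are given as [roll, pitch, yaw] about the fixed x, y, z axes, in that order (R = Rz(yaw) Ry(pitch) Rx(roll)).
In Python, from plant import readout, imaging, bot gives the robot as it stands.
- The arm moves only by the tool arm_command, never from a script. Its argument "plan" is a list of rows, each an object of numbers: "tx", "ty", "tz": the shift along the tool's x, y, z in cm; "wx", "wy", "wz": the turn, a rotation vector about the tool's x, y, z in rad; "jaw": the opening, from -1 (shut) to 1 (fully open). In form: [{"tx": .., "ty": .., "tz": .., "wx": .., "wy": .., "wz": .., "jaw": ..}, ...]. A call has 1 to 20 rows; each row shifts and turns the commanded pose from where the row before left it, along the tool's axes as they then stand; what a row does not reach is not made up. A row lasts 1/10 s, in which the tool goes at most 50 mm and 8.59 degrees, less where a joint would pass 70% of its speed; a pose out of reach is approached as far as the arm can. A call with a gripper value outside its range is refused whole. The fingers move at their own pace and stop on an object; the grip force is fixed at half the most. Time passes only in rows, so rows that do not move let the fingers close. It gives the time, the measured TCP pose, the force and the opening at its end, in the units of the state.
- readout.get_obs(): the state, without advancing time (a new reading comes with each control period).
- imaging.capture(name): name is "scene" or "side" or "wrist"; returns the picture (480x640x3 uint8, blue, green, red); there is no depth.
- imaging.get_calibration(name): a dict with "fx", "fy", "cx", "cy" (pixels), "position" and "rotation" of the camera in the world; the wrist camera has in their place "mount" (4x4, takes a point from camera to tool coordinates, whose origin is the TCP and whose axes are the tool frame's). Camera axes: x right, y up, looking along -z (the intrinsics and any distortion apply to the point x, -y, -z); pixel columns grow to the right and rows downward; lengths in mm; the calibration is good to about 2 mm. A picture is of the moment at which its call begins: read the wrist's pose just before it. get_calibration takes no time and is no camera call.
- bot.close_job(): hands the job in, once; it reports no verdict.
The state is a dict: "time": time; "joint_positions": joint angles; "dq": joint speeds; "tau": joint torques, N m; "tool_pos": TCP position; "tcp_rot": TCP orientation; "contact_force": force on the tool from outside, world axes, zero at the start; "moment": the same for the moment, N m; "grip_width": finger opening in mm.
Only numpy, scipy, OpenCV 4.12 (cv2) and the standard library are available. Lean on these libraries where they do the work, as an engineer would, in place of code of your own. Each camera call takes 0.05 s, during which the arm holds its last target.

## Working session

There is one attempt and no reset: what is moved stays moved. The work goes in short steps, Python scripts to look and compute and a tool call to move; the robot and the scene stay as the last step left them, time stands still between calls to the robot, and variables do not carry over. Pictures are saved under pics/ and viewed, and the job is handed in when it is done.

Besides the shell and the picture viewer there is one more tool, called after ">>>" as name(argument=value, ...), one argument or row to a line, values as JSON. arm_command: Moves the arm, as the interface text tells. Its arguments: {"type":"object","properties":{"plan":{"type":"array"}},"required":["plan"]}

```bash
ls; mkdir -p pics; python3 - <<'E'
from plant import readout, imaging, bot
import cv2
print(readout.get_obs())
for n in ["scene","side","wrist"]:
    print(n, imaging.get_calibration(n))
    im=imaging.capture(n); cv2.imwrite(f"pics/{n}0.png",im)
E
```

```text
pics
{'time': 0.0, 'joint_positions': array([-1.42699003e+00,  3.42706733e-01,  1.52497742e+00,  7.39700971e-06,
        1.27540167e+00, -1.45997046e-01]), 'dq': array([-0.00191893, -0.00020416, -0.00111281, -0.00065517,  0.00096265,
       -0.00122741]), 'tau': array([-2.33588280e-04, -4.31241846e+01, -2.44215792e+01,  7.16972211e-02,
        5.60295198e-02, -1.17607719e-04]), 'tool_pos': array([ 149.9990835 , -502.74281728,  248.06705707]), 'tcp_rot': array([2.99085846, 1.56930314, 1.70986332]), 'contact_force': array([ 0.53483694, -0.18635559, -0.74585668]), 'moment': array([-0.03322569, -0.01328165, -0.01098793]), 'grip_width': 91.56497366882483}
scene {'fx': 484.21187742729967, 'fy': 484.21187742729967, 'cx': 316.7022387207599, 'cy': 241.8636006730312, 'position': array([1368.72291061,  -44.96919465,  646.56401614]), 'rotation': array([0.99156457, 0.00716515, 1.47346023])}
side {'fx': 458.09481978835765, 'fy': 458.09481978835765, 'cx': 311.9841769263649, 'cy': 244.39628414081588, 'position': array([401.71243625, 993.90952266, 778.262086  ]), 'rotation': array([ 0.95377307, -0.01559603, -2.98838788])}
wrist {'fx': 397.0528335165107, 'fy': 397.0528335165107, 'cx': 322.76306493991467, 'cy': 235.2399841459945, 'mount': array([[ 2.19975349e-04,  2.96935567e-01, -9.54897492e-01,
        -1.35958441e+02],
       [ 1.77502505e-04,  9.54897489e-01,  2.96935607e-01,
         8.11663191e+01],
       [ 9.99999960e-01, -2.34815211e-04,  1.57347102e-04,
        -7.35662850e-01],
       [ 0.00000000e+00,  0.00000000e+00,  0.00000000e+00,
         1.00000000e+00]])}
```

View pics/scene0.png

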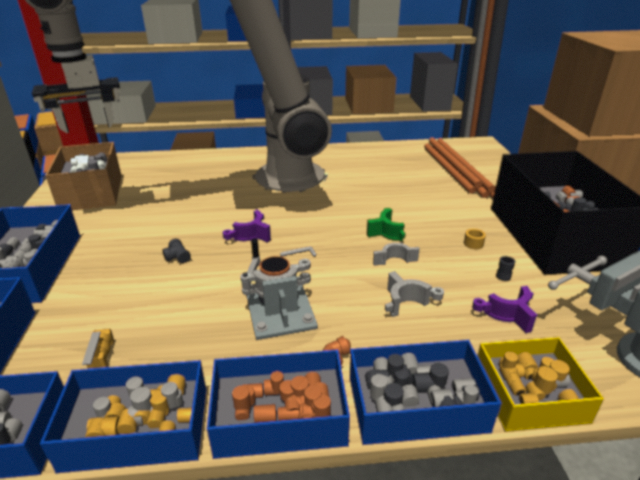

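View pics/side0.png

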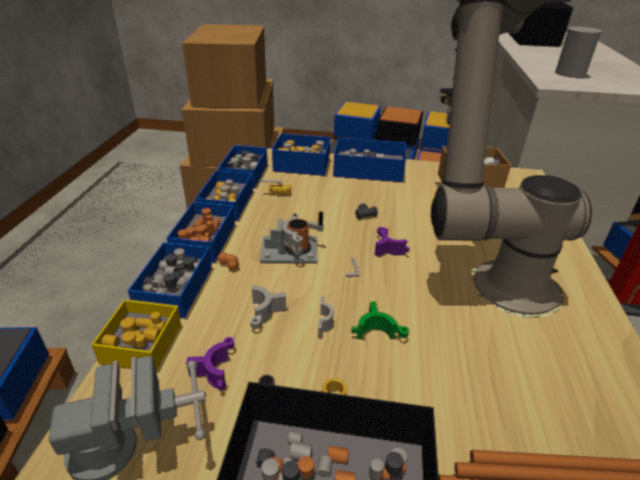

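View pics/wrist0.png

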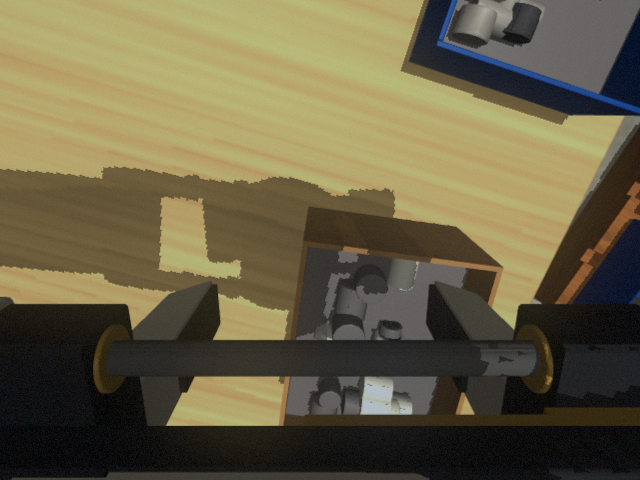

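```bash
cat > h.py <<'E'
import numpy as np, cv2
from scipy.spatial.transform import Rotation as R
from plant import readout, imaging
def cam(n,obs=None):
    c=imaging.get_calibration(n)
    if 'mount' in c:
        o=obs or readout.get_obs()
        T=np.eye(4);T[:3,:3]=R.from_euler('xyz',o['tcp_rot']).as_matrix();T[:3,3]=o['tool_pos']
        T=T@c['mount'];return c,T[:3,:3],T[:3,3]
    return c,R.from_euler('xyz',c['rotation']).as_matrix(),np.array(c['position'])
def ray(n,u,v,C=None):
    c,M,p=C or cam(n)
    d=M@np.array([(u-c['cx'])/c['fx'],-(v-c['cy'])/c['fy'],-1.0]);return p,d/np.linalg.norm(d)
def onz(n,u,v,z,C=None):
    p,d=ray(n,u,v,C);return p+d*(z-p[2])/d[2]
def proj(n,P,C=None):
    c,M,p=C or cam(n)
    q=M.T@(np.array(P,float)-p);return c['cx']-c['fx']*q[0]/q[2], c['cy']+c['fy']*q[1]/q[2]
def tri(rays):
    A=np.zeros((3,3));b=np.zeros(3)
    for p,d in rays:
        Q=np.eye(3)-np.outer(d,d);A+=Q;b+=Q@p
    return np.linalg.solve(A,b)
def crop(im,x0,y0,x1,y1,s,name):
    cv2.imwrite('pics/'+name,cv2.resize(im[y0:y1,x0:x1],None,fx=s,fy=s,interpolation=cv2.INTER_CUBIC))
E
python3 - <<'E'
from h import *
a=cv2.imread('pics/scene0.png');b=cv2.imread('pics/side0.png')
crop(a,160,200,460,360,2.66,'s_c.png')
crop(b,200,160,440,350,3.1,'d_c.png')
E
```

```text
(no output)
```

View pics/s_c.png

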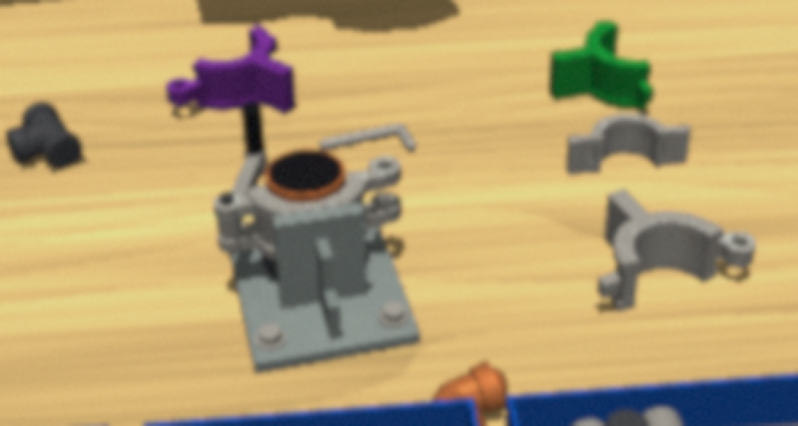

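View pics/d_c.png

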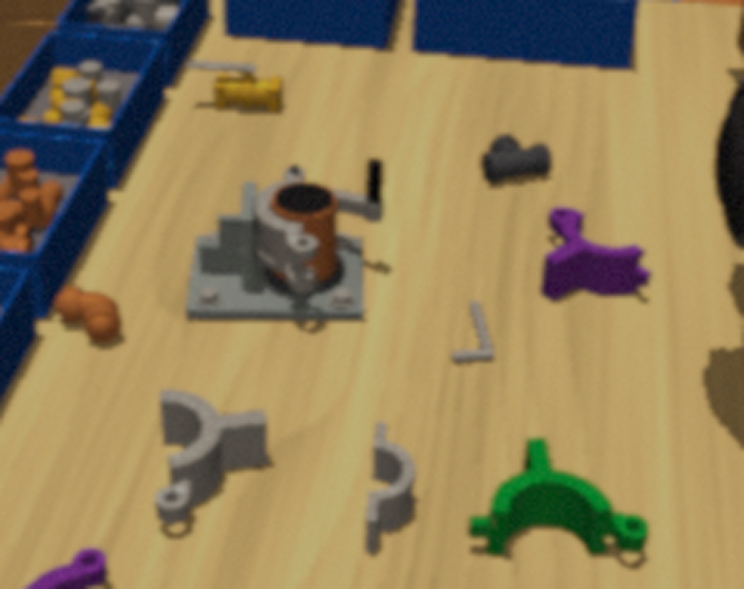

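```bash
python3 - <<'E'
from h import *
S=lambda x,y:(x/2.66+160,y/2.66+200)
D=lambda x,y:(x/3.1+200,y/3.1+160)
for nm,s,d,z in [('pipe',(305,174),(304,197),92),('fork',(385,170),(303,243),86),('pivot',(226,200),(294,173),86),('gripbot',(251,155),(374,207),72),('griptop',None,(375,161),114),
 ('gknuck',(739,243),(175,494),31),('grib_end_top',(620,193),(266,413),46),('base_nl',(258,369),(195,240),12),('base_nr',(419,338),(189,318),12),('base_far',None,(364,318),12),('pinelbow',(405,130),(490,355),5),('pinfar',(323,147),(474,303),5),('green',(600,60),(550,490),30),('purple',(245,80),(590,270),30)]:
    if s:
        print(nm,tri([ray('scene',*S(*s)),ray('side',*D(*d))]).round(1),onz('scene',*S(*s),z).round(1),onz('side',*D(*d),z).round(1))
    else: print(nm,onz('side',*D(*d),z).round(1))
E
```

```text
pipe [593.1 -57.1  89.3] [599.1 -56.2  92. ] [591.9 -55.6  92. ]
fork [583.3   2.7  81.3] [592.1   3.1  86. ] [581.5   7.1  86. ]
pivot [ 611.2 -113.7   80.7] [ 616.6 -113.7   86. ] [ 609.9 -103.4   86. ]
gripbot [532.7 -97.2  63.5] [541.7 -97.7  72. ] [531.8 -80.9  72. ]
griptop [533.6 -92.  114. ]
gknuck [632.7 265.9  28.7] [638.1 265.7  31. ] [630.8 265.7  31. ]
grib_end_top [580.7 184.7  44.4] [586.5 185.3  46. ] [578.9 183.   46. ]
base_nl [705.8 -96.5   4. ] [714.1 -95.8  12. ] [702.6 -85.4  12. ]
base_nr [6.83e+02 1.90e+01 5.00e-01] [695.1  17.8  12. ] [678.9  33.6  12. ]
base_far [527.   7.  12.]
pinelbow [414.5  31.5   2.9] [421.1  32.4   5. ] [413.4  30.9   5. ]
pinfar [433.9 -42.1   2.6] [439.8 -41.3   5. ] [433.  -41.3   5. ]
green [359.2 218.6  31.2] [361.7 220.   30. ] [357.5 213.8  30. ]
purple [ 329.2 -109.3    8.5] [ 361.3 -108.1   30. ] [332.1 -75.8  30. ]
```

```bash
cat >> h.py <<'E'
def to(P,zyaw=None,rows=None,quiet=0):
    """shift in tool axes (cm) to world pos P; desired tool-z heading zyaw (tool x straight down)"""
    o=readout.get_obs();M=R.from_euler('xyz',o['tcp_rot']).as_matrix()
    d=M.T@(np.array(P,float)-o['tool_pos'])/10
    print('t=%.2f'%o['time'],'pos',o['tool_pos'].round(1),'F',o['contact_force'].round(1),'w %.1f'%o['grip_width'])
    print('shift cm',d.round(2),'dist mm',np.linalg.norm(d)*10, 'zhead %.4f'%np.arctan2(M[1,2],M[0,2]))
    if zyaw is not None:
        x=np.array([0,0,-1.]);z=np.array([np.cos(zyaw),np.sin(zyaw),0]);y=np.cross(z,x)
        T=np.c_[x,y,z];print('rotvec tool',(R.from_matrix(M.T@T)).as_rotvec().round(4))
E
python3 - <<'E'
from h import *
o=readout.get_obs();print(R.from_euler('xyz',o['tcp_rot']).as_matrix().round(3))
to([480,-60,250],0.0)
to([480,-60,250],np.pi)
to([480,-60,250],np.pi/2)
E
```

```text
[[-0.     0.958  0.286]
 [ 0.001  0.286 -0.958]
 [-1.     0.    -0.001]]
t=0.15 pos [ 150.  -502.8  248.2] F [0.2 0.6 0.2] w 91.8
shift cm [ -0.14  44.28 -33.01] dist mm 552.2527695969878 zhead -1.2810
rotvec tool [-1.281e+00 -9.000e-04 -9.000e-04]
t=0.15 pos [ 150.  -502.8  248.2] F [0.2 0.6 0.2] w 91.8
shift cm [ -0.14  44.28 -33.01] dist mm 552.2527695969878 zhead -1.2810
rotvec tool [ 1.8606e+00 -9.0000e-04  9.0000e-04]
t=0.15 pos [ 150.  -502.8  248.2] F [0.2 0.6 0.2] w 91.8
shift cm [ -0.14  44.28 -33.01] dist mm 552.2527695969878 zhead -1.2810
rotvec tool [-2.8518e+00 -0.0000e+00 -1.6000e-03]
```

>>> arm_command(
  plan=[
    {"ty": 3.46,"tz": -2.05,"tx": -0.3,"jaw": 1},
    {"ty": 3.46,"tz": -2.05,"tx": -0.3,"jaw": 1},
    {"ty": 3.46,"tz": -2.05,"tx": -0.3,"jaw": 1},
    {"ty": 3.46,"tz": -2.05,"tx": -0.3,"jaw": 1},
    {"ty": 3.46,"tz": -2.05,"tx": -0.3,"jaw": 1},
    {"ty": 3.46,"tz": -2.05,"tx": -0.3,"jaw": 1},
    {"ty": 3.46,"tz": -2.05,"tx": -0.3,"jaw": 1},
    {"ty": 3.46,"tz": -2.05,"tx": -0.3,"jaw": 1},
    {"ty": 3.46,"tz": -2.05,"tx": -0.3,"jaw": 1},
    {"ty": 3.46,"tz": -2.05,"tx": -0.3,"jaw": 1},
    {"ty": 3.46,"tz": -2.05,"tx": -0.3,"jaw": 1},
    {"ty": 3.46,"tz": -2.05,"tx": -0.3,"jaw": 1},
    {"ty": 3.46,"tz": -2.05,"tx": -0.3,"jaw": 1},
    {"ty": 3.46,"tz": -2.05,"tx": -0.3,"jaw": 1},
    {"ty": 3.46,"tz": -2.05,"tx": -0.3,"jaw": 1},
    {"jaw": 1},
    {"jaw": 1},
  ],
)

```text
invalid input at $.plan[0]: expected keys tx, ty, tz, wx, wy, wz, jaw
```

```bash
cat > look.py <<'E'
import sys,pickle
from h import *
o=readout.get_obs();im=imaging.capture(sys.argv[1]);cv2.imwrite('pics/'+sys.argv[2]+'.png',im)
pickle.dump(o,open('pics/'+sys.argv[2]+'.pkl','wb'))
print(o['time'],o['tool_pos'].round(1),o['tcp_rot'].round(4),o['contact_force'].round(1),o['grip_width'])
E
python3 look.py wrist w1
```

```text
0.15 [ 150.  -502.8  248.2] [3.0002 1.5697 1.7193] [0.2 0.6 0.2] 91.80050490870349
```

View pics/w1.png

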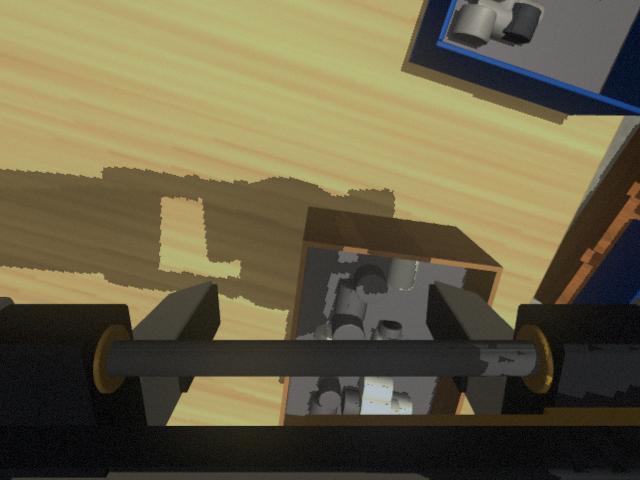

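>>> arm_command(
  plan=[
    {"tx": -0.3,"ty": 3.46,"tz": -2.05,"wx": 0,"wy": 0,"wz": 0,"jaw": 1},
    {"tx": -0.3,"ty": 3.46,"tz": -2.05,"wx": 0,"wy": 0,"wz": 0,"jaw": 1},
    {"tx": -0.3,"ty": 3.46,"tz": -2.05,"wx": 0,"wy": 0,"wz": 0,"jaw": 1},
    {"tx": -0.3,"ty": 3.46,"tz": -2.05,"wx": 0,"wy": 0,"wz": 0,"jaw": 1},
    {"tx": -0.3,"ty": 3.46,"tz": -2.05,"wx": 0,"wy": 0,"wz": 0,"jaw": 1},
    {"tx": -0.3,"ty": 3.46,"tz": -2.05,"wx": 0,"wy": 0,"wz": 0,"jaw": 1},
    {"tx": -0.3,"ty": 3.46,"tz": -2.05,"wx": 0,"wy": 0,"wz": 0,"jaw": 1},
    {"tx": -0.3,"ty": 3.46,"tz": -2.05,"wx": 0,"wy": 0,"wz": 0,"jaw": 1},
    {"tx": -0.3,"ty": 3.46,"tz": -2.05,"wx": 0,"wy": 0,"wz": 0,"jaw": 1},
    {"tx": -0.3,"ty": 3.46,"tz": -2.05,"wx": 0,"wy": 0,"wz": 0,"jaw": 1},
    {"tx": -0.3,"ty": 3.46,"tz": -2.05,"wx": 0,"wy": 0,"wz": 0,"jaw": 1},
    {"tx": -0.3,"ty": 3.46,"tz": -2.05,"wx": 0,"wy": 0,"wz": 0,"jaw": 1},
    {"tx": -0.3,"ty": 3.46,"tz": -2.05,"wx": 0,"wy": 0,"wz": 0,"jaw": 1},
    {"tx": -0.3,"ty": 3.46,"tz": -2.05,"wx": 0,"wy": 0,"wz": 0,"jaw": 1},
    {"tx": -0.3,"ty": 3.46,"tz": -2.05,"wx": 0,"wy": 0,"wz": 0,"jaw": 1},
    {"tx": 0,"ty": 0,"tz": 0,"wx": 0,"wy": 0,"wz": 0,"jaw": 1},
    {"tx": 0,"ty": 0,"tz": 0,"wx": 0,"wy": 0,"wz": 0,"jaw": 1},
  ],
)

```text
time: 1.9
tool_pos: [559.6, -59.4, 293.1]
tcp_rot: [-1.794, 1.57, -3.073]
contact_force: [-0.5, -0.5, -0.3]
grip_width: 91.8
```

```bash
python3 look.py wrist w2
```

```text
1.9 [559.6 -59.4 293.1] [-1.7939  1.5695 -3.0729] [-0.5 -0.5 -0.3] 91.83157644437603
```

View pics/w2.png

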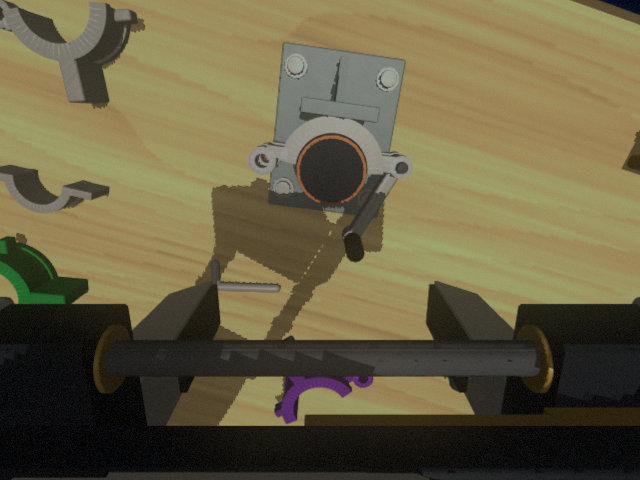

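```bash
python3 - <<'E'
from h import *
im=cv2.imread('pics/w2.png')
crop(im,230,30,430,270,2.5,'w2c.png')
crop(im,0,0,160,130,5,'w2g.png')
E
```

```text
(no output)
```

View pics/w2c.png

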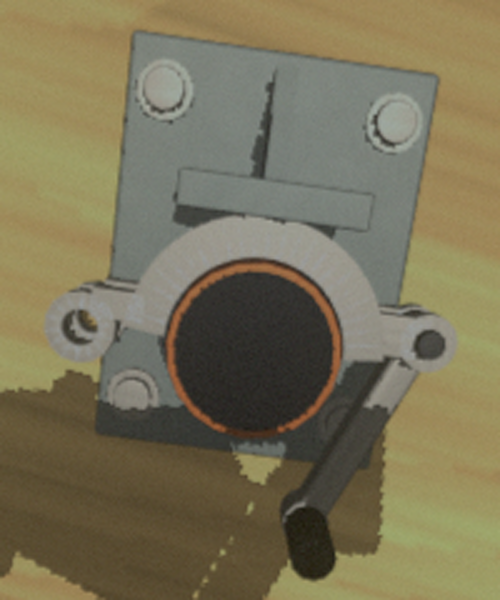

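View pics/w2g.png

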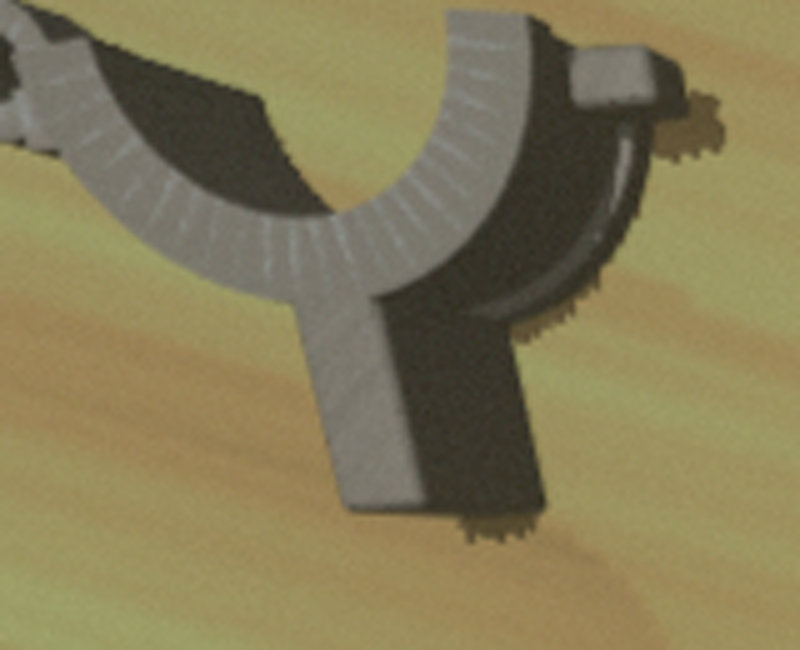

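```bash
python3 - <<'E'
from h import *
import pickle
o=pickle.load(open('pics/w2.pkl','rb'));C=cam('wrist',o)
im=cv2.imread('pics/w2.png')
b,g,r=[im[...,i].astype(int) for i in range(3)]
m=((r>g*1.45)&(r>80)).astype(np.uint8); m[:130]=0;m[215:]=0;m[:,:285]=0;m[:,375:]=0
pts=cv2.findNonZero(m);h=cv2.convexHull(pts);e=cv2.fitEllipse(h);print(len(pts),e)
pp=onz('wrist',*e[0],92,C);print('pipe',pp.round(1))
f=onz('wrist',262,160.4,86,C);pv=onz('wrist',402,167.6,86,C);gr=onz('wrist',355.2,254,114,C)
print('fork',f.round(1),'piv',pv.round(1),'grip',gr.round(1))
d=f-pp;print('fork d',d[:2],np.hypot(*d[:2]),'yaw',np.arctan2(-d[0],d[1]))
d=pv-f; print('piv-fork',np.hypot(*d[:2]),'yaw',np.arctan2(d[1],d[0])+np.arctan2(120,10))
d=gr-pv;print('lever',np.hypot(*d[:2]),np.degrees(np.arctan2(d[1],d[0]))%360)
B=[onz('wrist',x/2.5+230,y/2.5+30,12,C) for x,y in [(134,31),(439,74),(370,469),(97,433)]]
for q in B:print(q.round(1))
print('ctr',np.mean(B,0).round(1))
for i,off in ((0,0),(1,-90),(2,-180),(3,-270)):
    d=B[(i+1)%4]-B[i];print(np.hypot(*d[:2]),(np.degrees(np.arctan2(d[1],d[0]))))
E
```

```text
556 ((331.0385437011719, 169.51034545898438), (69.54341888427734, 70.48584747314453), 11.33765983581543)
pipe [594.2 -55.4  92. ]
fork [583.9   3.   86. ] piv [ 612.6 -113.7   86. ] grip [535.1 -94.5 114. ]
fork d [-10.33659693  58.42234788] 59.32972246503059 yaw 0.17511655439919757
piv-fork 120.15013165974923 yaw 0.15788298968382253
lever 79.85785204508228 166.08698505161843
[686.6  18.8  12. ]
[705.9 -98.1  12. ]
[ 549.  -124.2   12. ]
[530.4  -6.8  12. ]
ctr [618.  -52.6  12. ]
118.43866864464925 -80.61358291165412
159.06552668654322 -170.54435968013053
118.91192313612244 99.01641559076766
158.29775828724058 9.285579248265515
```

```bash
python3 - <<'E'
from h import *
to([535,-57,200]);to([535,-57,100])
M=R.from_euler('xyz',readout.get_obs()['tcp_rot']).as_matrix();print(M.round(4))
W=np.array([[535,-57],[533.8,-92.5],[531,-113.7],[533.8,-134.9],[542,-154.7],[555,-171.7],[572,-184.7],[581,-189.2],[565,-205]])
for a,b in zip(W,W[1:]):
    print((M.T@np.array([*(b-a),0])/10).round(2))
E
```

```text
t=1.95 pos [559.2 -60.1 293.2] F [ 0.1 -0.2 -0.3] w 91.7
shift cm [ 9.33 -2.21 -0.99] dist mm 96.35794424283092 zhead -1.2804
t=1.95 pos [559.2 -60.1 293.2] F [ 0.1 -0.2 -0.3] w 91.7
shift cm [19.33 -2.2  -0.99] dist mm 194.75523046079957 zhead -1.2804
[[-1.200e-03  9.581e-01  2.863e-01]
 [-2.000e-04  2.863e-01 -9.581e-01]
 [-1.000e+00 -1.200e-03 -2.000e-04]]
[ 0.   -1.13  3.37]
[ 0.   -0.88  1.95]
[ 0.   -0.34  2.11]
[-0.    0.22  2.13]
[-0.    0.76  2.  ]
[-0.    1.26  1.73]
[-0.    0.73  0.69]
[ 0.   -1.99  1.06]
```

>>> arm_command(
  plan=[
    {"tx": 1.0,"ty": -1.1,"tz": -0.5,"wx": 0,"wy": 0,"wz": 0,"jaw": -1},
    {"tx": 1.0,"ty": -1.1,"tz": -0.5,"wx": 0,"wy": 0,"wz": 0,"jaw": -1},
    {"tx": 1.0,"ty": 0,"tz": 0,"wx": 0,"wy": 0,"wz": 0,"jaw": -1},
    {"tx": 1.0,"ty": 0,"tz": 0,"wx": 0,"wy": 0,"wz": 0,"jaw": -1},
    {"tx": 1.0,"ty": 0,"tz": 0,"wx": 0,"wy": 0,"wz": 0,"jaw": -1},
    {"tx": 1.0,"ty": 0,"tz": 0,"wx": 0,"wy": 0,"wz": 0,"jaw": -1},
    {"tx": 1.0,"ty": 0,"tz": 0,"wx": 0,"wy": 0,"wz": 0,"jaw": -1},
    {"tx": 1.0,"ty": 0,"tz": 0,"wx": 0,"wy": 0,"wz": 0,"jaw": -1},
    {"tx": 1.0,"ty": 0,"tz": 0,"wx": 0,"wy": 0,"wz": 0,"jaw": -1},
    {"tx": 1.0,"ty": 0,"tz": 0,"wx": 0,"wy": 0,"wz": 0,"jaw": -1},
  ],
)

```text
time: 2.95
tool_pos: [535.6, -56.8, 192.8]
tcp_rot: [-0.568, 1.571, -1.849]
contact_force: [-0.2, -0.8, 0.2]
grip_width: 16.2
```

>>> arm_command(
  plan=[
    {"tx": 1.5,"ty": 0,"tz": 0,"wx": 0,"wy": 0,"wz": 0,"jaw": -1},
    {"tx": 1.5,"ty": 0,"tz": 0,"wx": 0,"wy": 0,"wz": 0,"jaw": -1},
    {"tx": 1.5,"ty": 0,"tz": 0,"wx": 0,"wy": 0,"wz": 0,"jaw": -1},
    {"tx": 1.5,"ty": 0,"tz": 0,"wx": 0,"wy": 0,"wz": 0,"jaw": -1},
    {"tx": 1.5,"ty": 0,"tz": 0,"wx": 0,"wy": 0,"wz": 0,"jaw": -1},
    {"tx": 1.5,"ty": 0,"tz": 0,"wx": 0,"wy": 0,"wz": 0,"jaw": -1},
    {"tx": 0.3,"ty": 0,"tz": 0,"wx": 0,"wy": 0,"wz": 0,"jaw": -1},
    {"tx": 0,"ty": 0,"tz": 0,"wx": 0,"wy": 0,"wz": 0,"jaw": -1},
  ],
)

```text
time: 3.75
tool_pos: [535.4, -56.8, 100.2]
tcp_rot: [-2.038, 1.57, 2.964]
contact_force: [-0.1, -1.9, -0.4]
grip_width: 0.5
```

>>> arm_command(
  plan=[
    {"tx": 0,"ty": -0.38,"tz": 1.12,"wx": 0,"wy": 0,"wz": 0,"jaw": -1},
    {"tx": 0,"ty": -0.38,"tz": 1.12,"wx": 0,"wy": 0,"wz": 0,"jaw": -1},
    {"tx": 0,"ty": -0.38,"tz": 1.12,"wx": 0,"wy": 0,"wz": 0,"jaw": -1},
    {"tx": 0,"ty": -0.44,"tz": 0.98,"wx": 0,"wy": 0,"wz": 0,"jaw": -1},
    {"tx": 0,"ty": -0.44,"tz": 0.98,"wx": 0,"wy": 0,"wz": 0,"jaw": -1},
    {"tx": 0,"ty": -0.17,"tz": 1.05,"wx": 0,"wy": 0,"wz": 0,"jaw": -1},
    {"tx": 0,"ty": -0.17,"tz": 1.05,"wx": 0,"wy": 0,"wz": 0,"jaw": -1},
    {"tx": 0,"ty": 0.11,"tz": 1.06,"wx": 0,"wy": 0,"wz": 0,"jaw": -1},
    {"tx": 0,"ty": 0.11,"tz": 1.06,"wx": 0,"wy": 0,"wz": 0,"jaw": -1},
    {"tx": 0,"ty": 0.38,"tz": 1.0,"wx": 0,"wy": 0,"wz": 0,"jaw": -1},
    {"tx": 0,"ty": 0.38,"tz": 1.0,"wx": 0,"wy": 0,"wz": 0,"jaw": -1},
    {"tx": 0,"ty": 0.63,"tz": 0.86,"wx": 0,"wy": 0,"wz": 0,"jaw": -1},
    {"tx": 0,"ty": 0.63,"tz": 0.86,"wx": 0,"wy": 0,"wz": 0,"jaw": -1},
    {"tx": 0,"ty": 0.73,"tz": 0.69,"wx": 0,"wy": 0,"wz": 0,"jaw": -1},
    {"tx": 0,"ty": 0,"tz": 0,"wx": 0,"wy": 0,"wz": 0,"jaw": -1},
  ],
)

```text
time: 5.25
tool_pos: [582.4, -190.0, 100.5]
tcp_rot: [0.407, 1.569, -0.874]
contact_force: [-0.3, -0.5, -0.2]
grip_width: 0.8
```

```bash
python3 look.py side d2; python3 - <<'E'
from h import *
crop(cv2.imread('pics/d2.png'),200,140,440,330,3.1,'d2c.png')
E
```

```text
5.25 [ 582.4 -190.   100.5] [ 0.4074  1.5694 -0.8739] [-0.3 -0.5 -0.2] 0.8209248852362157
```

View pics/d2c.png

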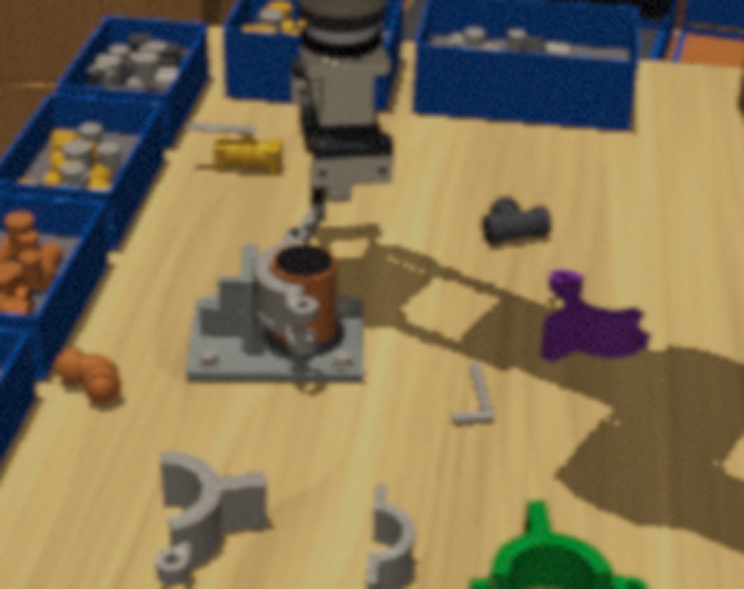

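>>> arm_command(
  plan=[
    {"tx": 0,"ty": -1.0,"tz": 0,"wx": 0,"wy": 0,"wz": 0,"jaw": -1},
    {"tx": 0,"ty": -1.0,"tz": 0,"wx": 0,"wy": 0,"wz": 0,"jaw": -1},
    {"tx": -3.0,"ty": 0,"tz": 0,"wx": 0,"wy": 0,"wz": 0,"jaw": -1},
    {"tx": -4.0,"ty": 0,"tz": 0,"wx": 0,"wy": 0,"wz": 0,"jaw": -1},
    {"tx": -4.0,"ty": 0,"tz": 0,"wx": 0,"wy": 0,"wz": 0,"jaw": 1},
    {"tx": -4.0,"ty": 0,"tz": 0,"wx": 0,"wy": 0,"wz": 0,"jaw": 1},
    {"tx": -4.0,"ty": 1.0,"tz": -3.0,"wx": 0,"wy": 0,"wz": 0,"jaw": 1},
    {"tx": 0,"ty": 1.0,"tz": -3.7,"wx": 0,"wy": 0,"wz": 0,"jaw": 1},
    {"tx": 0,"ty": 1.0,"tz": -3.7,"wx": 0,"wy": 0,"wz": 0,"jaw": 1},
    {"tx": 0,"ty": 1.0,"tz": -3.7,"wx": 0,"wy": 0,"wz": 0,"jaw": 1},
    {"tx": 0,"ty": 1.0,"tz": -3.7,"wx": 0,"wy": 0,"wz": 0,"jaw": 1},
    {"tx": 0,"ty": 1.0,"tz": -3.7,"wx": 0,"wy": 0,"wz": 0,"jaw": 1},
    {"tx": 0,"ty": 1.0,"tz": -3.7,"wx": 0,"wy": 0,"wz": 0,"jaw": 1},
    {"tx": 0,"ty": 1.0,"tz": -3.7,"wx": 0,"wy": 0,"wz": 0,"jaw": 1},
    {"tx": 0,"ty": 1.0,"tz": -3.7,"wx": 0,"wy": 0,"wz": 0,"jaw": 1},
    {"tx": 0,"ty": 1.0,"tz": -3.7,"wx": 0,"wy": 0,"wz": 0,"jaw": 1},
    {"tx": 0,"ty": 0,"tz": 0,"wx": 0,"wy": 0,"wz": 0,"jaw": 1},
    {"tx": 0,"ty": 0,"tz": 0,"wx": 0,"wy": 0,"wz": 0,"jaw": 1},
  ],
)

```text
time: 7.1
tool_pos: [553.4, 181.3, 289.8]
tcp_rot: [-0.737, 1.57, -2.017]
contact_force: [0.0, -1.1, -0.5]
grip_width: 92.1
```

```bash
python3 look.py wrist w3;python3 look.py scene s3; python3 - <<'E'
from h import *
crop(cv2.imread('pics/s3.png'),160,200,460,360,2.66,'s3c.png')
E
```

```text
7.1 [553.4 181.3 289.8] [-0.7374  1.5699 -2.0168] [ 0.  -1.1 -0.5] 92.0750190118091
7.15 [553.7 180.5 289.9] [-0.6232  1.5699 -1.9041] [-0.1 -0.5 -1. ] 91.46808356370697
```

View pics/w3.png

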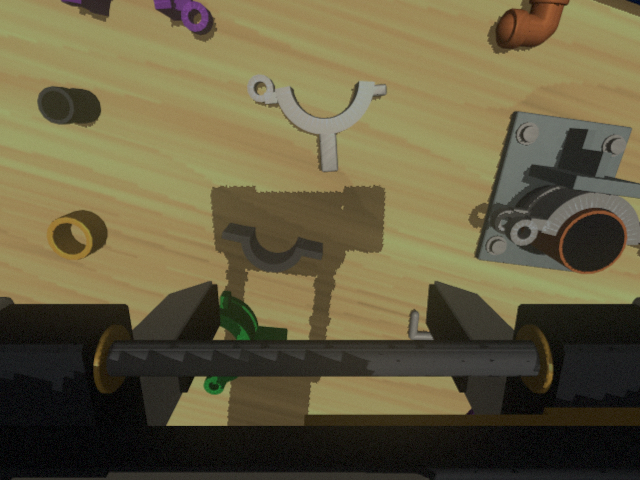

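View pics/s3c.png

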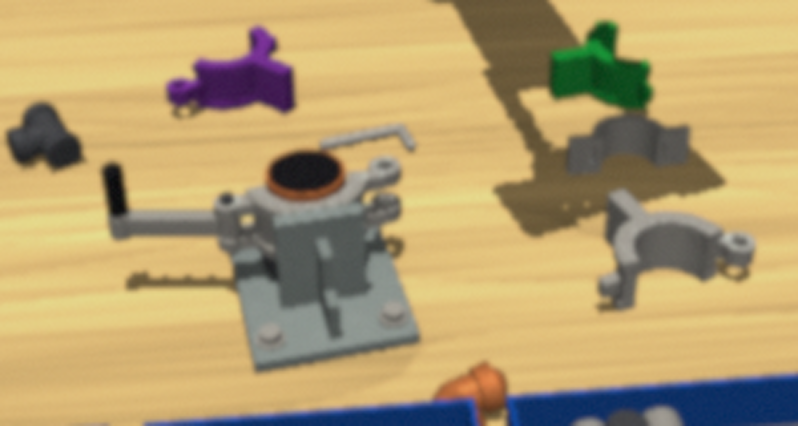

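```bash
python3 - <<'E'
from h import *
im=cv2.imread('pics/w3.png')
crop(im,235,60,395,180,5,'w3c.png')
g=onz('scene',112/2.66+160,168/2.66+200,114);print('grip',g)
g=onz('scene',120/2.66+160,216/2.66+200,72);print('grip',g)
E
```

```text
grip [ 607.67602298 -191.9136645   114.        ]
grip [ 608.99402569 -191.71131706   72.        ]
```

View pics/w3c.png

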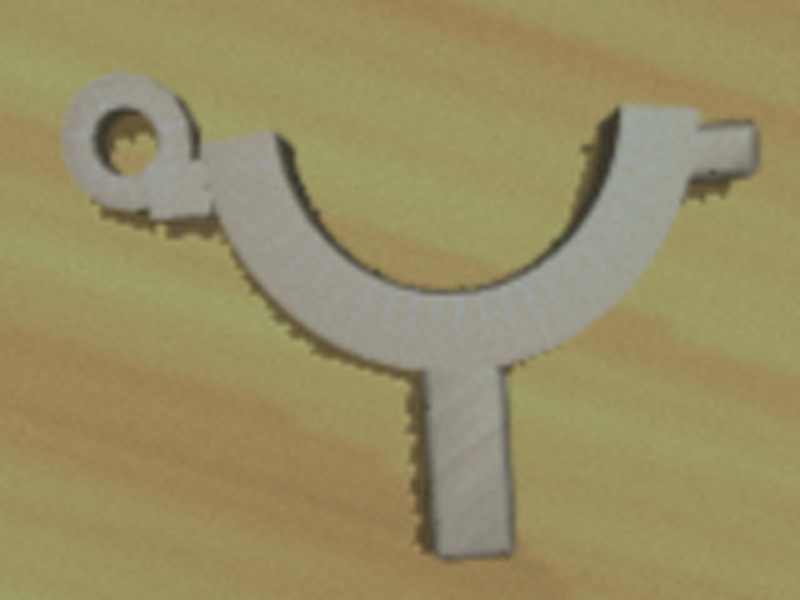

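```bash
python3 - <<'E'
from h import *
import pickle
o=pickle.load(open('pics/w3.pkl','rb'));C=cam('wrist',o)
P=lambda x,y,z:onz('wrist',x/5+235,y/5+60,z,C)
k=P(128,142,31);e=P(475,555,46);s=P(464,370,46)
print('k',k,'e',e,'s',s)
d=e-k;print(np.hypot(*d[:2]),'(101.2)  yaw',np.arctan2(d[1],d[0])-np.arctan2(-60,-81.5)+2*np.pi*0)
d=s-e;print('rib yaw',np.arctan2(d[1],d[0]))
L=P(437,557,46)-P(427,372,46);print('edge yaw',np.arctan2(-L[1],-L[0]));L=P(513,552,46)-P(503,372,46);print(np.arctan2(-L[1],-L[0]))
li=P(277,135,46);lo=P(205,150,46);ri=P(620,106,46);ro=P(697,107,46)
d=lo-ro;print('rim yaw',np.arctan2(-d[0],d[1]),np.hypot(*d[:2]),(li+ri)/2,(lo+ro)/2)
E
```

```text
k [634.09180357 266.7653681   31.        ] e [581.15478314 183.08167991  46.        ] s [613.30637731 195.05825668  46.        ]
99.02165318941455 (101.2)  yaw 0.3721533684289251
rib yaw 0.3565800381793693
edge yaw 0.34548732432457513
0.35837729893789916
rim yaw 0.373402485015352 88.4981239122491 [653.96709767 210.39703198  46.        ] [652.78453176 209.64463367  46.        ]
```

```bash
python3 - <<'E'
from h import *
import pickle
o=pickle.load(open('pics/w3.pkl','rb'));C=cam('wrist',o)
for u,v in [(223,235),(248,223),(300,238),(323,242),(318,258),(275,270)]: print(onz('wrist',u,v,33,C).round(0))
to([595.6,188.3,150],-1.209)
E
```

```text
[484. 269.  33.]
[504. 247.  33.]
[504. 192.  33.]
[507. 168.  33.]
[488. 168.  33.]
[462. 208.  33.]
t=7.20 pos [554.  180.  289.9] F [ 0.4 -0.2  0.2] w 91.9
shift cm [13.99  4.23  0.39] dist mm 146.23380711691328 zhead -1.2819
rotvec tool [-0.0729  0.0006  0.0003]
```

>>> arm_command(
  plan=[
    {"tx": 2.8,"ty": 0.85,"tz": 0.08,"wx": -0.0146,"wy": 0,"wz": 0,"jaw": 1},
    {"tx": 2.8,"ty": 0.85,"tz": 0.08,"wx": -0.0146,"wy": 0,"wz": 0,"jaw": 1},
    {"tx": 2.8,"ty": 0.85,"tz": 0.08,"wx": -0.0146,"wy": 0,"wz": 0,"jaw": 1},
    {"tx": 2.8,"ty": 0.85,"tz": 0.08,"wx": -0.0146,"wy": 0,"wz": 0,"jaw": 1},
    {"tx": 2.8,"ty": 0.85,"tz": 0.08,"wx": -0.0146,"wy": 0,"wz": 0,"jaw": 1},
    {"tx": 0,"ty": 0,"tz": 0,"wx": 0,"wy": 0,"wz": 0,"jaw": 1},
    {"tx": 0,"ty": 0,"tz": 0,"wx": 0,"wy": 0,"wz": 0,"jaw": 1},
  ],
)

```text
time: 7.9
tool_pos: [595.9, 189.6, 150.2]
tcp_rot: [-1.443, 1.57, -2.653]
contact_force: [-0.1, 0.1, 1.3]
grip_width: 91.6
```

```bash
python3 look.py wrist w4;python3 -c "
from h import *
to([595.6,188.3,36],-1.209)"
```

```text
7.9 [595.9 189.6 150.2] [-1.4427  1.57   -2.6527] [-0.1  0.1  1.3] 91.61418330482356
t=7.95 pos [596.3 190.  151.4] F [-0.5 -0.5  0.3] w 91.9
shift cm [11.54 -0.14  0.12] dist mm 115.40065885971325 zhead -1.2096
rotvec tool [-0.0006  0.0005 -0.0015]
```

View pics/w4.png

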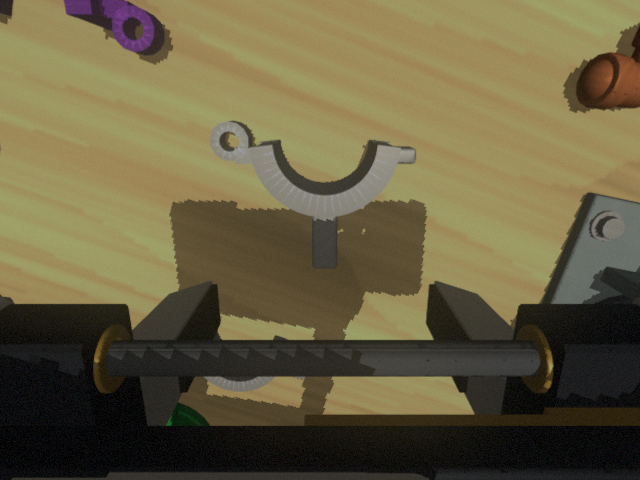

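```bash
python3 - <<'E'
from h import *
import pickle
o=pickle.load(open('pics/w4.pkl','rb'));C=cam('wrist',o)
im=cv2.imread('pics/w4.png');crop(im,200,110,430,280,3.4,'w4c.png')
k=onz('wrist',231,141,31,C);e=onz('wrist',325,268,46,C);s=onz('wrist',325,217,46,C)
print(k,e,s);d=e-k;print(np.hypot(*d[:2]),np.arctan2(d[1],d[0])-np.arctan2(-60,-81.5))
E
```

```text
[634.81864   266.5215692  31.       ] [581.26820242 183.28183029  46.        ] [613.28658339 195.43064023  46.        ]
98.97728778864187 0.36451783199843435
```

View pics/w4c.png

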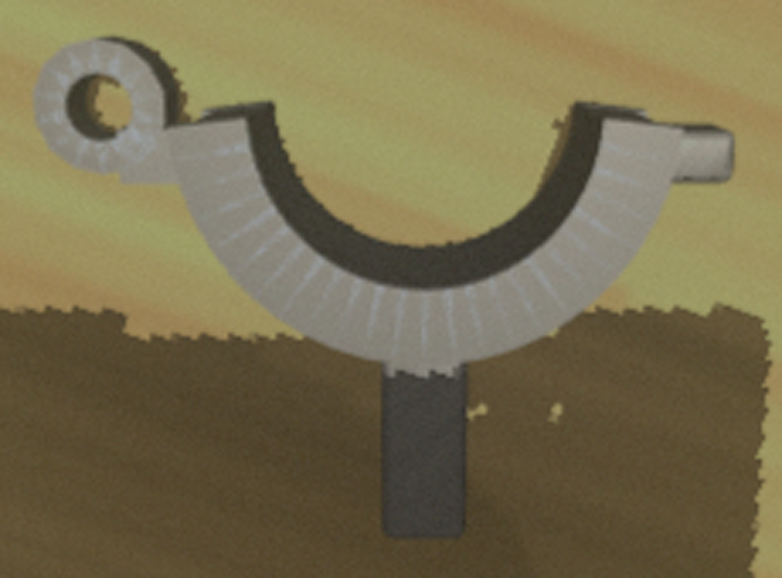

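>>> arm_command(
  plan=[
    {"tx": 1.9,"ty": -0.07,"tz": 0.06,"wx": 0,"wy": 0,"wz": 0,"jaw": 1},
    {"tx": 1.9,"ty": -0.07,"tz": 0.06,"wx": 0,"wy": 0,"wz": 0,"jaw": 1},
    {"tx": 1.9,"ty": 0,"tz": 0,"wx": 0,"wy": 0,"wz": 0,"jaw": 1},
    {"tx": 1.9,"ty": 0,"tz": 0,"wx": 0,"wy": 0,"wz": 0,"jaw": 1},
    {"tx": 1.9,"ty": 0,"tz": 0,"wx": 0,"wy": 0,"wz": 0,"jaw": 1},
    {"tx": 1.0,"ty": 0,"tz": 0,"wx": 0,"wy": 0,"wz": 0,"jaw": 1},
    {"tx": 0.9,"ty": 0,"tz": 0,"wx": 0,"wy": 0,"wz": 0,"jaw": 1},
    {"tx": 0,"ty": 0,"tz": 0,"wx": 0,"wy": 0,"wz": 0,"jaw": -1},
    {"tx": 0,"ty": 0,"tz": 0,"wx": 0,"wy": 0,"wz": 0,"jaw": -1},
    {"tx": 0,"ty": 0,"tz": 0,"wx": 0,"wy": 0,"wz": 0,"jaw": -1},
    {"tx": 0,"ty": 0,"tz": 0,"wx": 0,"wy": 0,"wz": 0,"jaw": -1},
    {"tx": 0,"ty": 0,"tz": 0,"wx": 0,"wy": 0,"wz": 0,"jaw": -1},
    {"tx": 0,"ty": 0,"tz": 0,"wx": 0,"wy": 0,"wz": 0,"jaw": -1},
    {"tx": 0,"ty": 0,"tz": 0,"wx": 0,"wy": 0,"wz": 0,"jaw": -1},
    {"tx": 0,"ty": 0,"tz": 0,"wx": 0,"wy": 0,"wz": 0,"jaw": -1},
    {"tx": 0,"ty": 0,"tz": 0,"wx": 0,"wy": 0,"wz": 0,"jaw": -1},
    {"tx": 0,"ty": 0,"tz": 0,"wx": 0,"wy": 0,"wz": 0,"jaw": -1},
  ],
)

```text
time: 9.65
tool_pos: [594.9, 189.2, 35.9]
tcp_rot: [-0.48, 1.571, -1.688]
contact_force: [0.1, -2.1, 0.5]
grip_width: 16.3
```

```bash
python3 look.py wrist w5;python3 -c "
from h import *
to([595.6,188.3,130],0.163-np.pi/2)"
```

```text
9.65 [594.9 189.2  35.9] [-0.4801  1.5706 -1.688 ] [ 0.1 -2.1  0.5] 16.291442086911744
t=9.70 pos [595.  189.1  35.9] F [ 1.  -0.   0.2] w 15.7
shift cm [-9.41  0.03  0.1 ] dist mm 94.13912035767267 zhead -1.2080
rotvec tool [0.1998 0.0002 0.    ]
```

View pics/w5.png

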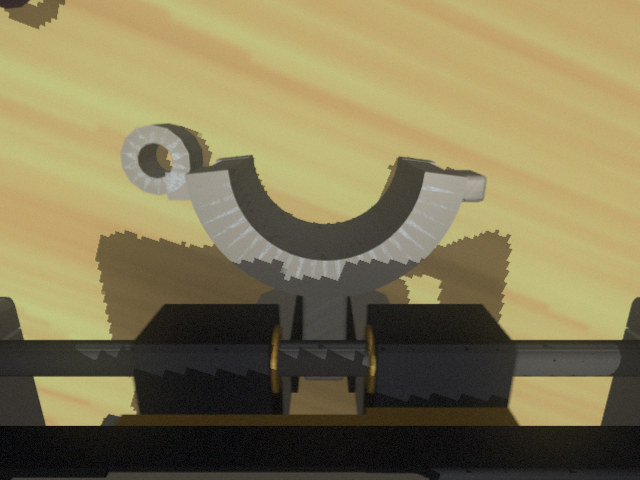

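>>> arm_command(
  plan=[
    {"tx": -1.0,"ty": 0,"tz": 0,"wx": 0,"wy": 0,"wz": 0,"jaw": -1},
    {"tx": -1.0,"ty": 0,"tz": 0,"wx": 0,"wy": 0,"wz": 0,"jaw": -1},
    {"tx": -1.9,"ty": 0,"tz": 0,"wx": 0.04,"wy": 0,"wz": 0,"jaw": -1},
    {"tx": -1.9,"ty": 0,"tz": 0,"wx": 0.04,"wy": 0,"wz": 0,"jaw": -1},
    {"tx": -1.9,"ty": 0,"tz": 0,"wx": 0.04,"wy": 0,"wz": 0,"jaw": -1},
    {"tx": -1.9,"ty": 0,"tz": 0,"wx": 0.04,"wy": 0,"wz": 0,"jaw": -1},
    {"tx": -1.9,"ty": 0,"tz": 0,"wx": 0.04,"wy": 0,"wz": 0,"jaw": -1},
    {"tx": 0,"ty": 0,"tz": 0,"wx": 0,"wy": 0,"wz": 0,"jaw": -1},
    {"tx": 0,"ty": 0,"tz": 0,"wx": 0,"wy": 0,"wz": 0,"jaw": -1},
  ],
)

```text
time: 10.6
tool_pos: [594.8, 189.2, 151.1]
tcp_rot: [1.457, 1.57, 0.05]
contact_force: [0.2, -0.5, -4.3]
grip_width: 16.4
```

```bash
python3 look.py wrist w6;python3 -c "
from h import *
import pickle
to([462,-77,150],0.163-np.pi/2)
c=imaging.get_calibration('wrist');T=c['mount']
im=cv2.imread('pics/w6.png');crop(im,110,100,510,400,2,'w6c.png')
def ont(u,v,x):
    d=T[:3,:3]@np.array([(u-c['cx'])/c['fx'],-(v-c['cy'])/c['fy'],-1]);p=T[:3,3];return (p+d*(x-p[0])/d[0]).round(1)
print(ont(155,159,35.9-31))
"
```

```text
10.6 [594.8 189.2 151.1] [1.4574 1.5704 0.0504] [ 0.2 -0.5 -4.3] 16.388121006978068
t=10.65 pos [594.3 189.2 150.2] F [-0.6  0.1 -4.2] w 15.9
shift cm [  0.04 -17.4   24.1 ] dist mm 297.2430145955478 zhead -1.4070
rotvec tool [0.0008 0.0001 0.0014]
[  4.9  65.2 -59.6]
```

View pics/w6c.png

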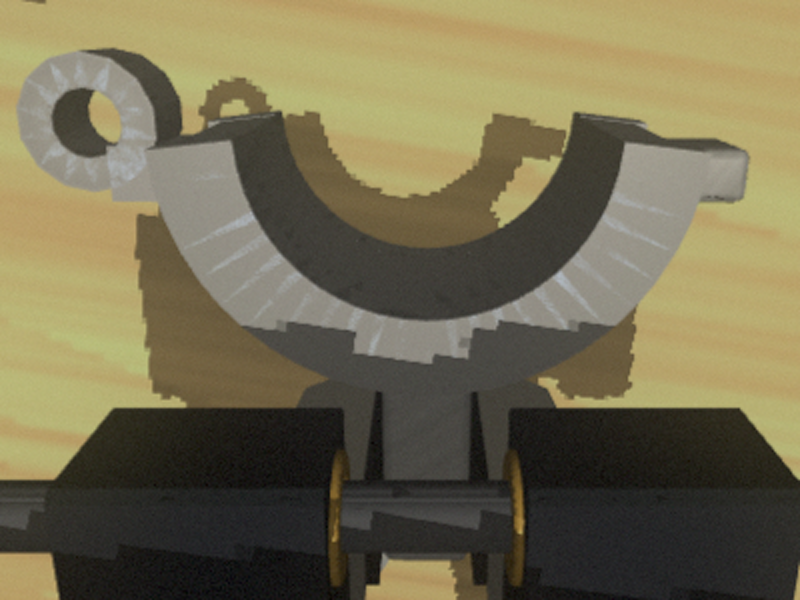

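>>> arm_command(
  plan=[
    {"tx": 0,"ty": -0.8,"tz": 1.1,"wx": 0,"wy": 0,"wz": 0,"jaw": -1},
    {"tx": 0,"ty": -1.6,"tz": 2.2,"wx": 0,"wy": 0,"wz": 0,"jaw": -1},
    {"tx": 0,"ty": -1.7,"tz": 2.4,"wx": 0,"wy": 0,"wz": 0,"jaw": -1},
    {"tx": 0,"ty": -1.7,"tz": 2.4,"wx": 0,"wy": 0,"wz": 0,"jaw": -1},
    {"tx": 0,"ty": -1.7,"tz": 2.4,"wx": 0,"wy": 0,"wz": 0,"jaw": -1},
    {"tx": 0,"ty": -1.7,"tz": 2.4,"wx": 0,"wy": 0,"wz": 0,"jaw": -1},
    {"tx": 0,"ty": -1.7,"tz": 2.4,"wx": 0,"wy": 0,"wz": 0,"jaw": -1},
    {"tx": 0,"ty": -1.7,"tz": 2.4,"wx": 0,"wy": 0,"wz": 0,"jaw": -1},
    {"tx": 0,"ty": -1.7,"tz": 2.4,"wx": 0,"wy": 0,"wz": 0,"jaw": -1},
    {"tx": 0,"ty": -1.7,"tz": 2.2,"wx": 0,"wy": 0,"wz": 0,"jaw": -1},
    {"tx": 0,"ty": -1.1,"tz": 1.8,"wx": 0,"wy": 0,"wz": 0,"jaw": -1},
    {"tx": 1.0,"ty": 0,"tz": 0,"wx": 0,"wy": 0,"wz": 0,"jaw": -1},
    {"tx": 1.4,"ty": 0,"tz": 0,"wx": 0,"wy": 0,"wz": 0,"jaw": -1},
    {"tx": 1.4,"ty": 0,"tz": 0,"wx": 0,"wy": 0,"wz": 0,"jaw": -1},
    {"tx": 1.4,"ty": 0,"tz": 0,"wx": 0,"wy": 0,"wz": 0,"jaw": -1},
    {"tx": 1.4,"ty": 0,"tz": 0,"wx": 0,"wy": 0,"wz": 0,"jaw": -1},
    {"tx": 0.8,"ty": 0,"tz": 0,"wx": 0,"wy": 0,"wz": 0,"jaw": -1},
    {"tx": 0,"ty": 0,"tz": 0,"wx": 0,"wy": 0,"wz": 0,"jaw": -1},
    {"tx": 0,"ty": 0,"tz": 0,"wx": 0,"wy": 0,"wz": 0,"jaw": -1},
  ],
)

```text
time: 12.55
tool_pos: [465.3, -76.0, 76.8]
tcp_rot: [-1.991, 1.57, 2.884]
contact_force: [0.6, 0.5, -2.9]
grip_width: 15.7
```

```bash
python3 look.py wrist w7;python3 look.py side d7; python3 look.py scene s7; python3 -c "
from h import *
to([531.2,-65.9,75.9],0.163-np.pi/2)
crop(cv2.imread('pics/d7.png'),220,180,420,330,4,'d7c.png')
crop(cv2.imread('pics/s7.png'),200,200,360,320,5,'s7c.png')
"
```

```text
12.55 [465.3 -76.   76.8] [-1.9914  1.5704  2.8843] [ 0.6  0.5 -2.9] 15.66736420779512
12.6 [465.6 -76.2  77.2] [ 1.046   1.5702 -0.3617] [-0.3 -0.2 -3.3] 15.752077426632594
12.65 [465.7 -76.3  77.4] [ 1.0545  1.5698 -0.3533] [ 0.8  0.4 -3.4] 16.047141950123457
t=12.70 pos [465.7 -76.3  77.5] F [ 0.2 -0.5 -3.6] w 15.7
shift cm [0.17 6.63 0.03] dist mm 66.33195957576443 zhead -1.4078
rotvec tool [-0.      0.0007 -0.0011]
```

View pics/w7.png

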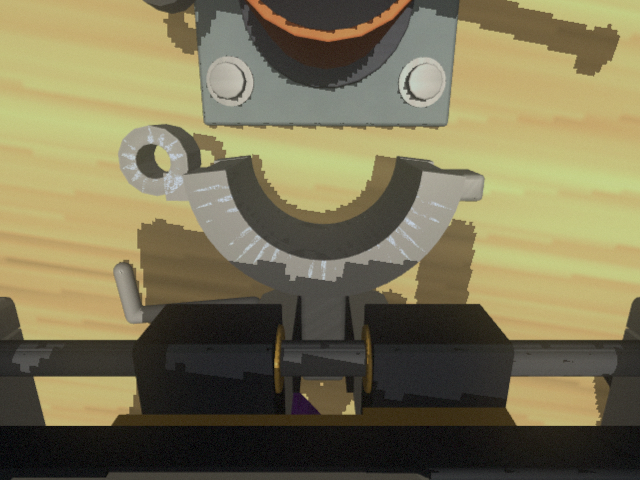

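View pics/d7c.png

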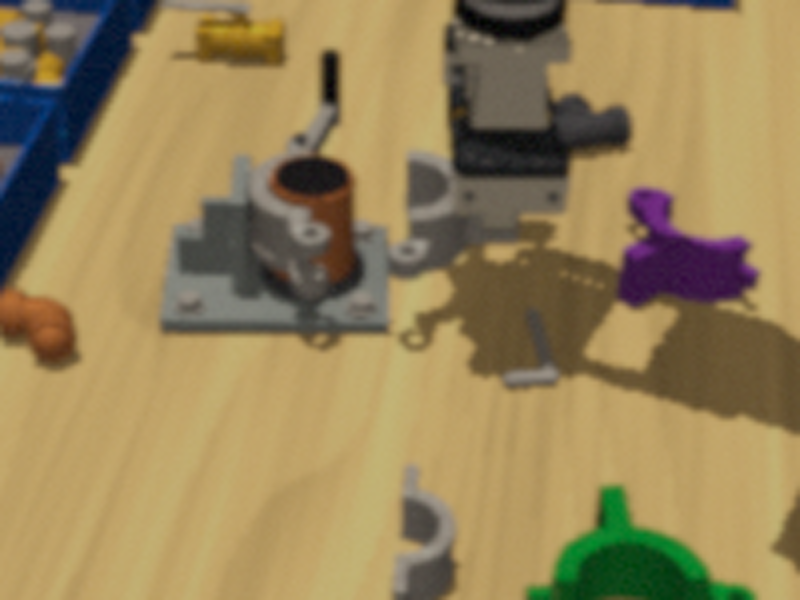

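View pics/s7c.png

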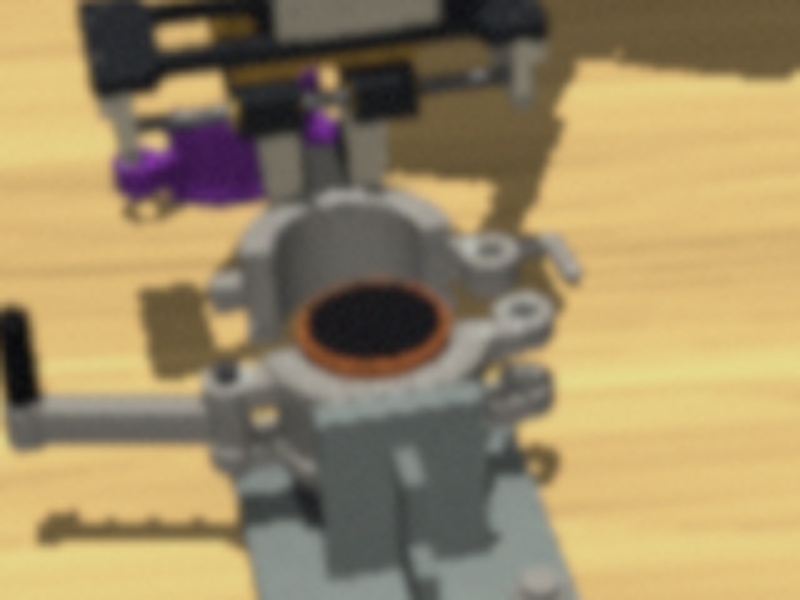

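```bash
python3 - <<'E'
from h import *
import pickle
f=tri([ray('scene',304.6,262.4),ray('side',298,238.5)]);g=tri([ray('scene',298.4,250),ray('side',321.75,243.25)])
print('tri',f.round(1),g.round(1),(f-g).round(1))
z0=77.4-35.9
for n,a,b in (('scene',(304.6,262.4),(298.4,250)),('side',(298,238.5),(321.75,243.25))):
    F=onz(n,*a,86);G=onz(n,*b,z0+31);print(n,F.round(1),G.round(1),(F-G).round(1))
    y=.163
    d=F-G;print(' stand axes',np.cos(y)*d[0]+np.sin(y)*d[1],-np.sin(y)*d[0]+np.cos(y)*d[1])
o=pickle.load(open('pics/w7.pkl','rb'));C=cam('wrist',o)
im=cv2.imread('pics/w7.png')
G=onz('wrist',154,159,o['tool_pos'][2]-35.9+31,C);print('wrist gatehole',G.round(1),'fork w2 583.9 3.0')
d=np.array([583.9,3.0])-G[:2];print(' stand axes',np.cos(y)*d[0]+np.sin(y)*d[1],-np.sin(y)*d[0]+np.cos(y)*d[1])
crop(im,110,110,510,210,2,'w7c.png'); crop(im,180,0,480,140,2.6,'w7b.png')
E
```

```text
tri [581.7   3.3  82.7] [518.1  -5.   69.8] [63.6  8.3 12.9]
scene [586.9   3.2  86. ] [521.9  -5.3  72.5] [65.1  8.4 13.5]
 stand axes 65.571962914036 -2.234470920425011
side [580.7   7.5  86. ] [517.8  -0.9  72.5] [63.   8.3 13.5]
 stand axes 63.48650129155911 -1.9884955394457577
wrist gatehole [519.9  -6.2  71.9] fork w2 583.9 3.0
 stand axes 64.60295145345472 -1.259938070601292
```

View pics/w7b.png

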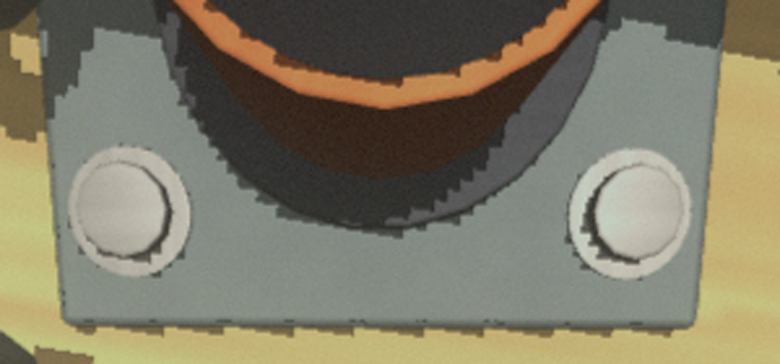

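View pics/w7c.png

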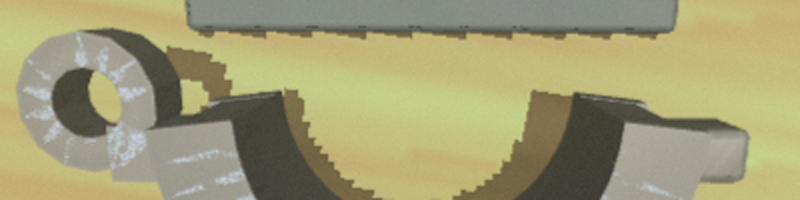

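>>> arm_command(
  plan=[
    {"tx": 0.1,"ty": 0,"tz": 0.1,"wx": 0,"wy": 0,"wz": 0,"jaw": -1},
    {"tx": 0.05,"ty": 0.4,"tz": 0.06,"wx": 0,"wy": 0,"wz": 0,"jaw": -1},
    {"tx": 0,"ty": 0.6,"tz": 0,"wx": 0,"wy": 0,"wz": 0,"jaw": -1},
    {"tx": 0,"ty": 0.6,"tz": 0,"wx": 0,"wy": 0,"wz": 0,"jaw": -1},
    {"tx": 0,"ty": 0.6,"tz": 0,"wx": 0,"wy": 0,"wz": 0,"jaw": -1},
    {"tx": 0,"ty": 0.4,"tz": 0,"wx": 0,"wy": 0,"wz": 0,"jaw": -1},
    {"tx": 0,"ty": 0.2,"tz": 0,"wx": 0,"wy": 0,"wz": 0,"jaw": -1},
    {"tx": 0,"ty": 0,"tz": 0,"wx": 0,"wy": 0,"wz": 0,"jaw": -1},
    {"tx": 0,"ty": 0,"tz": 0,"wx": 0,"wy": 0,"wz": 0,"jaw": -1},
    {"tx": 0,"ty": 0,"tz": 0,"wx": 0,"wy": 0,"wz": 0,"jaw": -1},
  ],
)

```text
time: 13.7
tool_pos: [492.9, -73.3, 75.4]
tcp_rot: [-1.73, 1.57, -3.138]
contact_force: [0.4, -0.2, -4.3]
grip_width: 15.8
```

```bash
python3 look.py wrist w8;python3 look.py side d8; python3 look.py scene s8; python3 -c "
from h import *
to([531.2,-65.9,75.9],0.163-np.pi/2)
crop(cv2.imread('pics/d8.png'),240,180,390,290,5,'d8c.png')
crop(cv2.imread('pics/s8.png'),200,200,360,320,5,'s8c.png')
"
```

```text
13.7 [492.9 -73.3  75.4] [-1.7301  1.5705 -3.1382] [ 0.4 -0.2 -4.3] 15.804910373444471
13.75 [492.9 -73.4  75.4] [-1.5357  1.5706 -2.9438] [-0.2 -0.3 -4.3] 15.800349632274328
13.8 [493.  -73.4  75.5] [-1.0883  1.5707 -2.4964] [ 0.   0.4 -3.8] 15.917406603163705
t=13.85 pos [493.  -73.4  75.5] F [ 0.3 -0.7 -3.5] w 16.1
shift cm [-0.04  3.89 -0.12] dist mm 38.90581756958268 zhead -1.4081
rotvec tool [-0.0003  0.0001  0.0001]
```

View pics/w8.png

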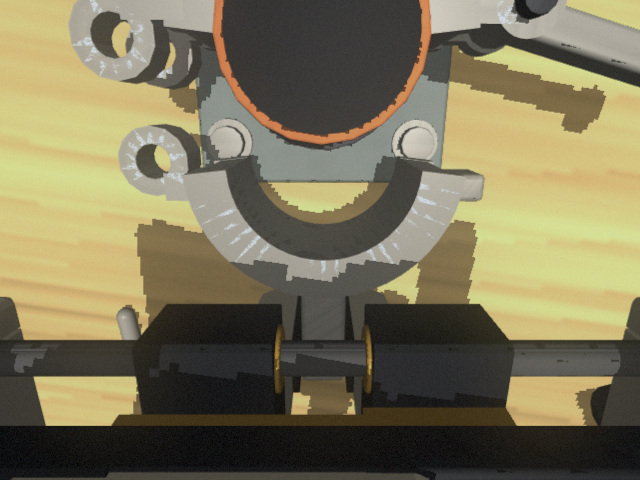

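View pics/d8c.png

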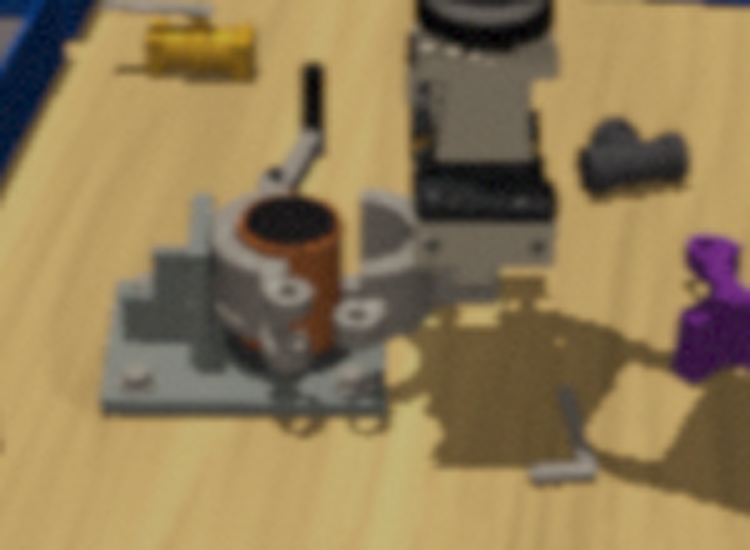

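View pics/s8c.png

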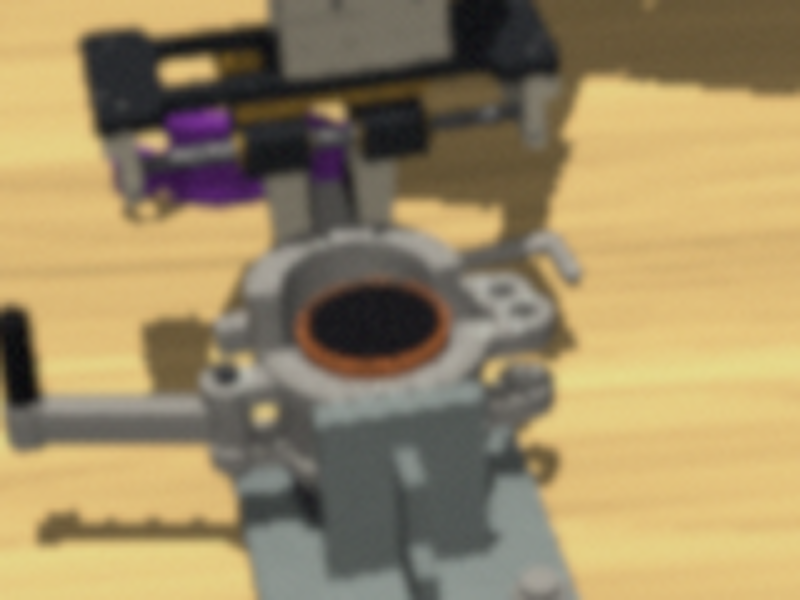

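```bash
python3 - <<'E'
from h import *
im=cv2.imread('pics/w8.png')
c=imaging.get_calibration('wrist');T=c['mount']
def ont(u,v,x):
    d=T[:3,:3]@np.array([(u-c['cx'])/c['fx'],-(v-c['cy'])/c['fy'],-1]);p=T[:3,3];return (p+d*(x-p[0])/d[0])
g=im.astype(int);b,gr,r=g[...,0],g[...,1],g[...,2]
m=((r>gr*1.35)&(r>120)&(b<gr)).astype(np.uint8);m[:, :205]=0;m[:,440:]=0;m[150:]=0
cv2.imwrite('pics/m8.png',m*255)
pts=cv2.findNonZero(m)[:,0,:].astype(float)
# outer edge: lowest pixel per column / extremes per row
hull=cv2.convexHull(pts.astype(np.float32))[:,0]
hull=hull[hull[:,1]>3]
P=np.array([ont(u,v,75.5-92)[1:] for u,v in hull])
A=np.c_[2*P,np.ones(len(P))];s=np.linalg.lstsq(A,(P**2).sum(1),rcond=None)[0]
print('pipe centre tool yz',s[:2],'rad',np.sqrt(s[2]+s[0]**2+s[1]**2))
crop(im,60,0,210,200,4,'w8c.png')
E
```

```text
pipe centre tool yz [101.61037786  -1.1646056 ] rad 29.507420345194735
```

View pics/w8c.png

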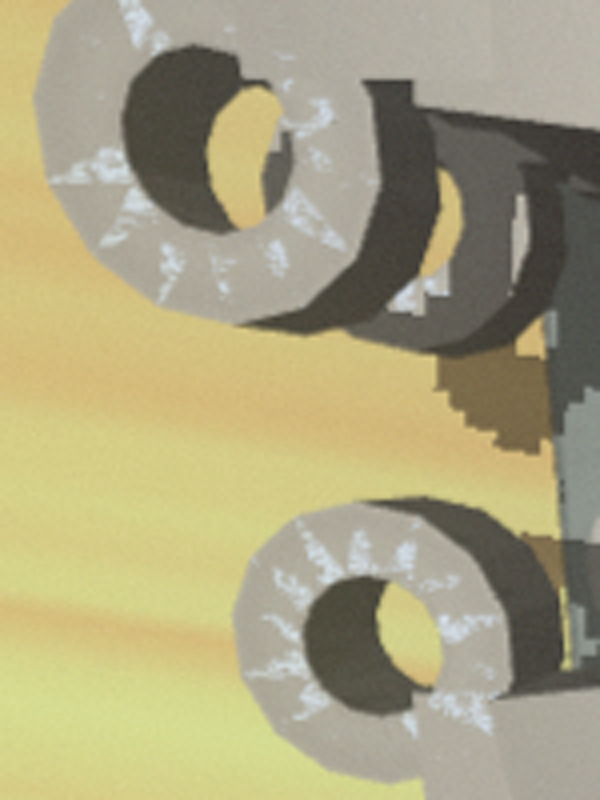

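```bash
python3 - <<'E'
from h import *
c=imaging.get_calibration('wrist');T=c['mount']
def ont(u,v,x):
    d=T[:3,:3]@np.array([(u-c['cx'])/c['fx'],-(v-c['cy'])/c['fy'],-1]);p=T[:3,3];return (p+d*(x-p[0])/d[0])
f=ont(112,34.9,75.5-86)
for tx in (4.9,3.9):
  g=ont(153.25,160.8,tx);print(f.round(1),g.round(1),(f-g).round(2))
im=cv2.imread('pics/w8.png');crop(im,180,150,500,300,2.5,'w8d.png')
E
```

```text
[-10.5 102.1 -61.1] [  4.9  64.6 -60.3] [-15.4   37.44  -0.78]
[-10.5 102.1 -61.1] [  3.9  64.7 -59.9] [-14.4   37.32  -1.2 ]
```

View pics/w8d.png

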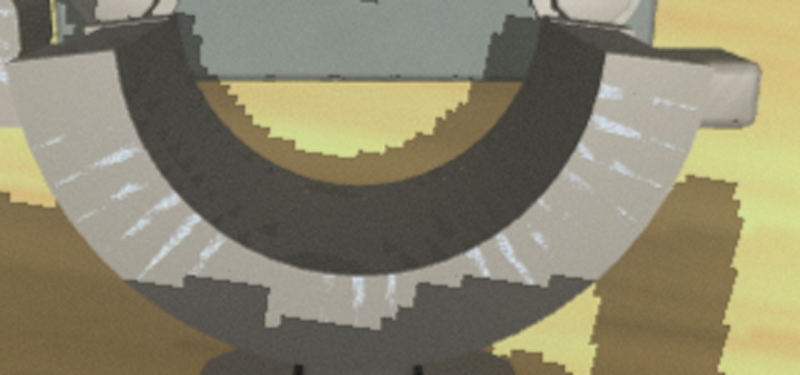

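```bash
python3 - <<'E'
from h import *
c=imaging.get_calibration('wrist');T=c['mount']
def ont(u,v,x):
    d=T[:3,:3]@np.array([(u-c['cx'])/c['fx'],-(v-c['cy'])/c['fy'],-1]);p=T[:3,3];return (p+d*(x-p[0])/d[0])
for p in [(118,48),(605,52),(362,273),(10,62),(712,66)]:
    print(p,ont(p[0]/2.5+180,p[1]/2.5+150,-10.1).round(1))
E
```

```text
(118, 48) [-10.1  63.8 -31. ]
(605, 52) [-10.1  63.3  30.5]
(362, 273) [-10.1  33.4  -0.1]
(10, 62) [-10.1  62.  -44.8]
(712, 66) [-10.1  61.5  44.3]
```

>>> arm_command(
  plan=[
    {"tx": 0,"ty": 0.2,"tz": -0.09,"wx": 0,"wy": 0,"wz": 0,"jaw": -1},
    {"tx": 0,"ty": 0.4,"tz": 0,"wx": 0,"wy": 0,"wz": 0,"jaw": -1},
    {"tx": 0,"ty": 0.4,"tz": 0,"wx": 0,"wy": 0,"wz": 0,"jaw": -1},
    {"tx": 0,"ty": 0.4,"tz": 0,"wx": 0,"wy": 0,"wz": 0,"jaw": -1},
    {"tx": 0,"ty": 0.4,"tz": 0,"wx": 0,"wy": 0,"wz": 0,"jaw": -1},
    {"tx": 0,"ty": 0.2,"tz": 0,"wx": 0,"wy": 0,"wz": 0,"jaw": -1},
    {"tx": 0,"ty": 0,"tz": 0,"wx": 0,"wy": 0,"wz": 0,"jaw": -1},
    {"tx": 0,"ty": 0,"tz": 0,"wx": 0,"wy": 0,"wz": 0,"jaw": -1},
    {"tx": 0,"ty": 0,"tz": 0,"wx": 0,"wy": 0,"wz": 0,"jaw": -1},
  ],
)

```text
time: 14.75
tool_pos: [512.5, -69.2, 75.4]
tcp_rot: [-1.578, 1.571, -2.986]
contact_force: [-0.8, 0.2, -4.4]
grip_width: 15.9
```

```bash
python3 look.py wrist w9;python3 look.py side d9;python3 -c "
from h import *
to([531.2,-65.9,75.9],0.163-np.pi/2)
crop(cv2.imread('pics/d9.png'),240,180,390,290,5,'d9c.png')
crop(cv2.imread('pics/w9.png'),60,0,220,200,4,'w9c.png')
"
```

```text
14.75 [512.5 -69.2  75.4] [-1.5776  1.5705 -2.9856] [-0.8  0.2 -4.4] 15.864931149143402
14.8 [512.5 -69.2  75.4] [-1.5827  1.5705 -2.9907] [ 0.4  0.1 -3. ] 15.85708252780605
t=14.85 pos [512.6 -69.2  75.4] F [-0.   0.5 -2.4] w 15.7
shift cm [-0.05  1.89 -0.03] dist mm 18.892876009445366 zhead -1.4081
rotvec tool [-0.0003  0.0001  0.0001]
```

View pics/w9.png

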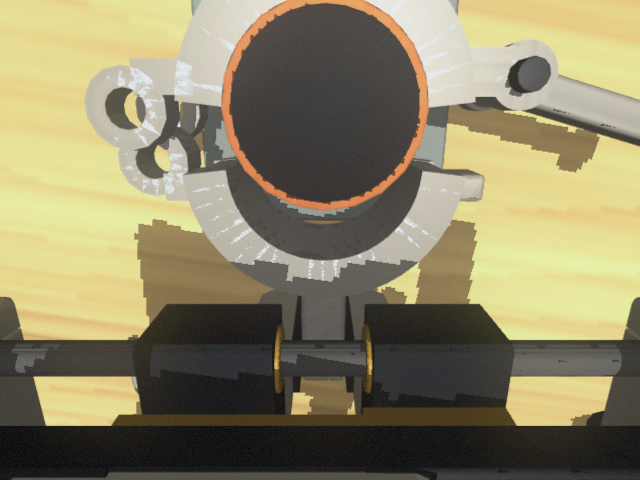

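View pics/w9c.png

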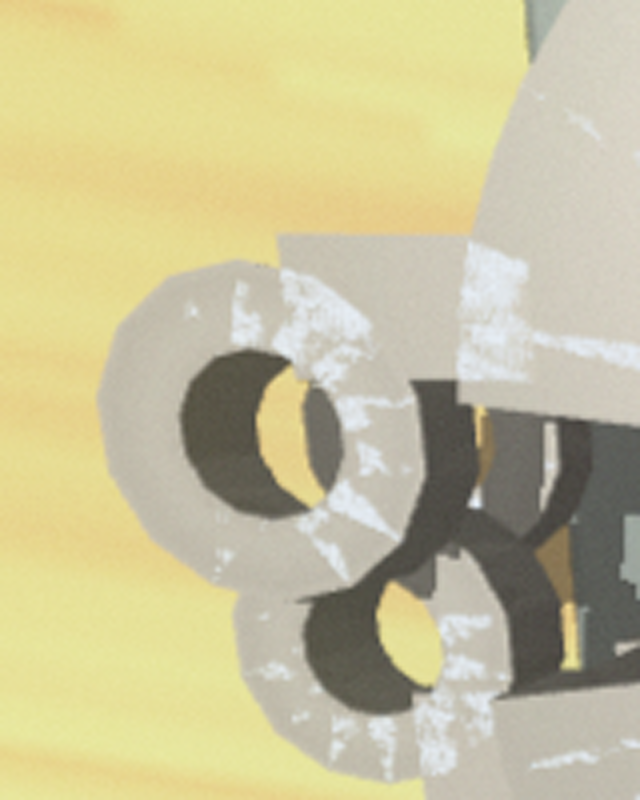

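View pics/d9c.png

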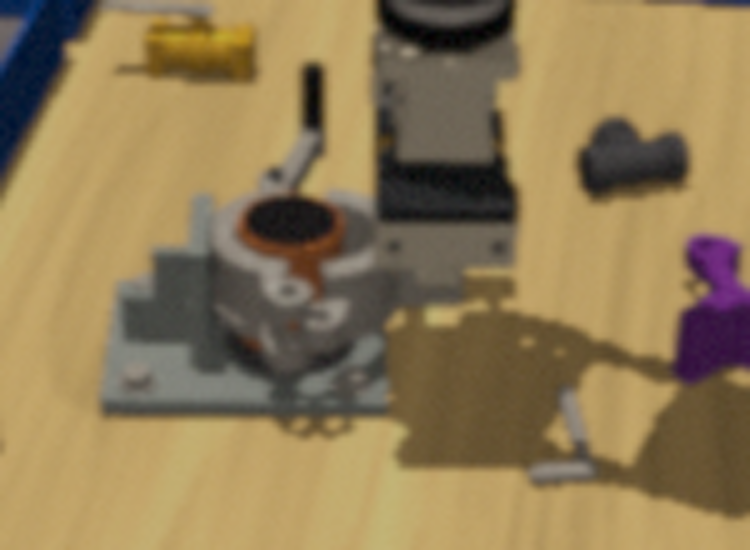

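```bash
cat > m.py <<'E'
import sys
from h import *
c=imaging.get_calibration('wrist');T=c['mount']
def ont(u,v,x):
    d=T[:3,:3]@np.array([(u-c['cx'])/c['fx'],-(v-c['cy'])/c['fy'],-1]);p=T[:3,3];return (p+d*(x-p[0])/d[0])
def meas(name,fk,gk,tz):
    f=ont(*fk,tz-86);g=ont(*gk,4.9);print('fork-gate',(f-g).round(2))
    im=cv2.imread(f'pics/{name}.png').astype(int);b,gr,r=im[...,0],im[...,1],im[...,2]
    m=((r>gr*1.35)&(r>120)&(b<gr)).astype(np.uint8);m[:, :205]=0;m[:,440:]=0;m[230:]=0
    h=cv2.convexHull(cv2.findNonZero(m))[:,0].astype(float);h=h[h[:,1]>3]
    P=np.array([ont(u,v,tz-92)[1:] for u,v in h])
    s=np.linalg.lstsq(np.c_[2*P,np.ones(len(P))],(P**2).sum(1),rcond=None)[0]
    print('pipe',s[:2].round(2),'r',np.sqrt(s[2]+s[0]**2+s[1]**2).round(2),'minus gate axis(64.4,-.25)',(s[:2]-[64.4,-.25]).round(2))
E
python3 -c "
from m import *
meas('w9',(125.4,107.8),(153.25,160.8),75.4)"
```

```text
fork-gate [-15.5   17.58   0.18]
pipe [81.72 -0.26] r 29.53 minus gate axis(64.4,-.25) [ 1.732e+01 -1.000e-02]
```

>>> arm_command(
  plan=[
    {"tx": 0,"ty": 0.2,"tz": 0,"wx": 0,"wy": 0,"wz": 0,"jaw": -1},
    {"tx": 0,"ty": 0.3,"tz": 0,"wx": 0,"wy": 0,"wz": 0,"jaw": -1},
    {"tx": 0,"ty": 0.3,"tz": 0,"wx": 0,"wy": 0,"wz": 0,"jaw": -1},
    {"tx": 0,"ty": 0.3,"tz": 0,"wx": 0,"wy": 0,"wz": 0,"jaw": -1},
    {"tx": 0,"ty": 0.3,"tz": 0,"wx": 0,"wy": 0,"wz": 0,"jaw": -1},
    {"tx": 0,"ty": 0.2,"tz": 0,"wx": 0,"wy": 0,"wz": 0,"jaw": -1},
    {"tx": 0,"ty": 0.1,"tz": 0,"wx": 0,"wy": 0,"wz": 0,"jaw": -1},
    {"tx": 0,"ty": 0,"tz": 0,"wx": 0,"wy": 0,"wz": 0,"jaw": -1},
    {"tx": 0,"ty": 0,"tz": 0,"wx": 0,"wy": 0,"wz": 0,"jaw": -1},
    {"tx": 0,"ty": 0,"tz": 0,"wx": 0,"wy": 0,"wz": 0,"jaw": -1},
  ],
)

```text
time: 15.85
tool_pos: [528.3, -66.4, 75.1]
tcp_rot: [-1.825, 1.568, 3.05]
contact_force: [-5.6, -1.0, -2.5]
grip_width: 15.9
```

```bash
python3 look.py wrist w10;python3 look.py side d10;python3 look.py scene s10;python3 -c "
from h import *
to([531.2,-65.9,75.9],0.163-np.pi/2)
crop(cv2.imread('pics/d10.png'),240,180,390,290,5,'d10c.png')
crop(cv2.imread('pics/s10.png'),200,200,360,320,5,'s10c.png')
crop(cv2.imread('pics/w10.png'),60,60,220,240,4,'w10c.png')
"
```

```text
15.85 [528.3 -66.4  75.1] [-1.8255  1.568   3.0498] [-5.6 -1.  -2.5] 15.86942190690565
15.9 [528.3 -66.4  75.1] [-1.8266  1.568   3.0487] [-4.4 -0.6 -2.5] 15.393933196927374
15.95 [528.3 -66.4  75.1] [-1.8176  1.568   3.0577] [-4.  -1.1 -1.5] 16.212646833770812
t=16.00 pos [528.3 -66.4  75.1] F [-5.4 -0.8 -1.7] w 15.9
shift cm [-0.08  0.29 -0.  ] dist mm 3.013454880448061 zhead -1.4079
rotvec tool [-0.0001 -0.0007  0.0026]
```

View pics/w10.png

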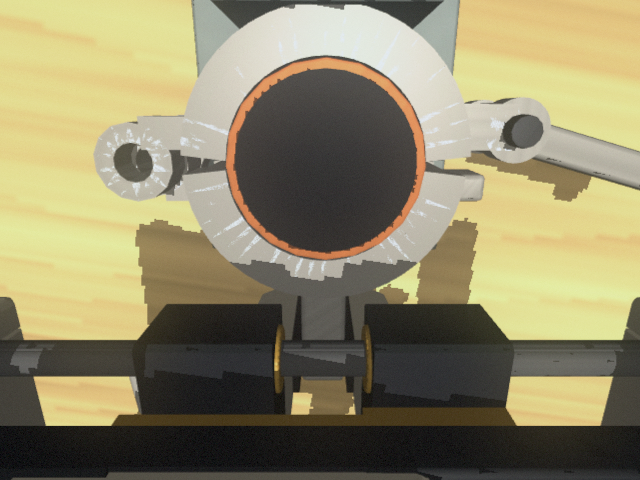

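View pics/w10c.png

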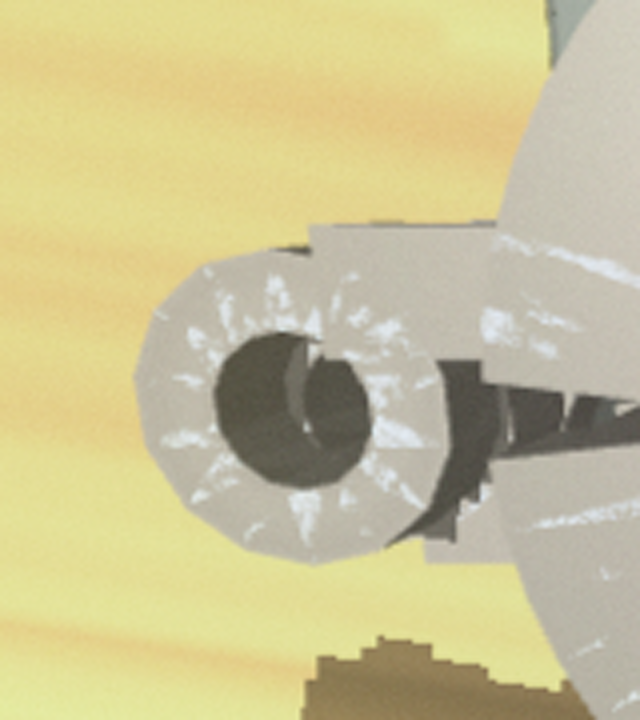

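View pics/d10c.png

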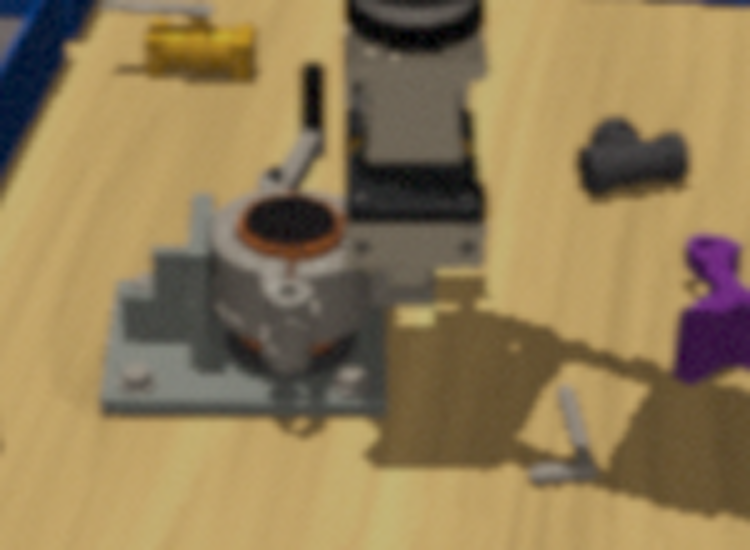

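View pics/s10c.png

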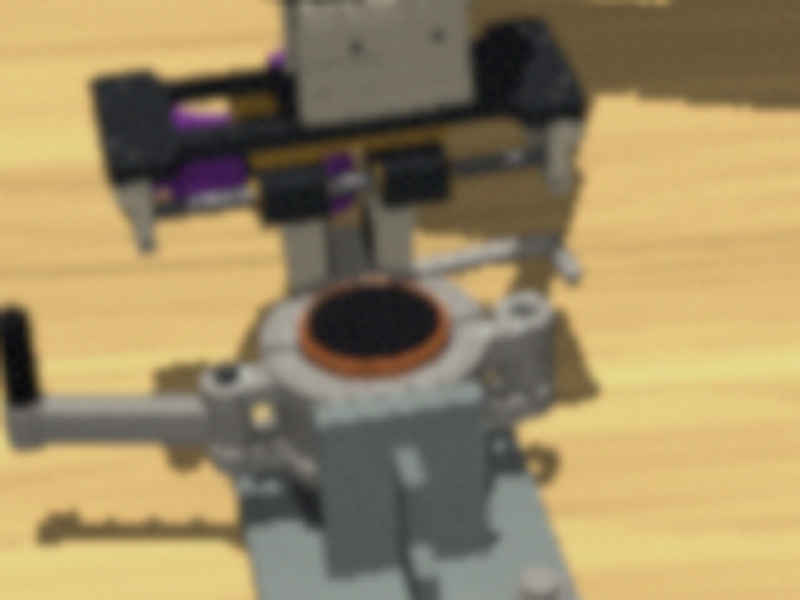

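```bash
python3 -c "
from m import *
meas('w10',(133,162),(153.25,160.8),75.1)
im=cv2.imread('pics/w10.png');crop(im,170,150,500,310,2.4,'w10d.png')"
```

```text
fork-gate [-15.8    1.47   0.31]
pipe [ 6.588e+01 -5.000e-02] r 29.56 minus gate axis(64.4,-.25) [1.48 0.2 ]
```

View pics/w10d.png

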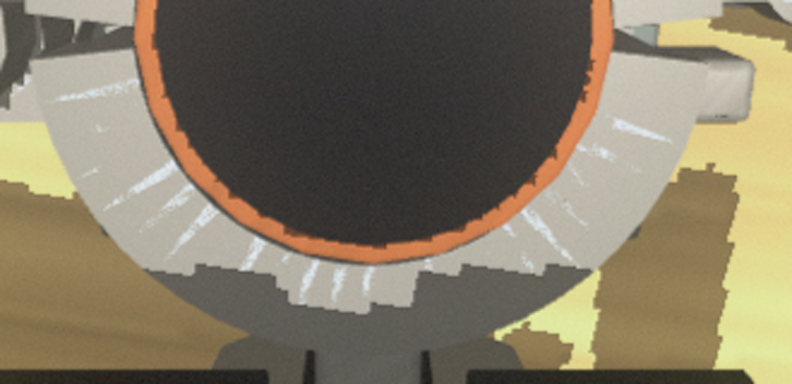

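>>> arm_command(
  plan=[
    {"tx": -0.06,"ty": -0.03,"tz": 0,"wx": 0,"wy": 0,"wz": 0,"jaw": -1},
    {"tx": 0,"ty": 0,"tz": 0,"wx": 0,"wy": 0,"wz": 0,"jaw": -1},
    {"tx": 0,"ty": 0,"tz": 0,"wx": 0,"wy": 0,"wz": 0,"jaw": -1},
    {"tx": 0,"ty": 0,"tz": 0,"wx": 0,"wy": 0,"wz": 0,"jaw": -1},
    {"tx": 0,"ty": 0,"tz": 0,"wx": 0,"wy": 0,"wz": 0,"jaw": -1},
    {"tx": 0,"ty": 0,"tz": 0,"wx": 0,"wy": 0,"wz": 0,"jaw": -1},
    {"tx": 0,"ty": 0,"tz": 0,"wx": 0,"wy": 0,"wz": 0,"jaw": -1},
    {"tx": 0,"ty": 0,"tz": 0,"wx": 0,"wy": 0,"wz": 0,"jaw": -1},
  ],
)

```text
time: 16.8
tool_pos: [528.3, -66.3, 75.6]
tcp_rot: [-1.904, 1.569, 2.971]
contact_force: [-5.2, -0.5, -5.4]
grip_width: 15.7
```

```bash
python3 look.py wrist w11; python3 look.py scene s11;python3 -c "
from h import *
o=readout.get_obs();print(o['dq'].round(4))
to([531.2,-65.9,75.9],0.163-np.pi/2)
crop(cv2.imread('pics/w11.png'),60,60,500,300,1.8,'w11c.png')
crop(cv2.imread('pics/s11.png'),280,240,320,290,12,'s11c.png')
"
```

```text
16.8 [528.3 -66.3  75.6] [-1.9041  1.5686  2.9712] [-5.2 -0.5 -5.4] 15.693629869258755
16.85 [528.4 -66.3  75.6] [-1.8892  1.5686  2.9862] [-6.1 -0.2 -5.2] 16.212738726310715
[ 0.0004 -0.0012  0.0003  0.0002 -0.0003 -0.0005]
t=16.90 pos [528.3 -66.3  75.6] F [-5.4 -0.3 -4.7] w 15.9
shift cm [-0.03  0.29  0.  ] dist mm 2.9124640140475173 zhead -1.4079
rotvec tool [-0.0001 -0.0007  0.0021]
```

View pics/w11c.png

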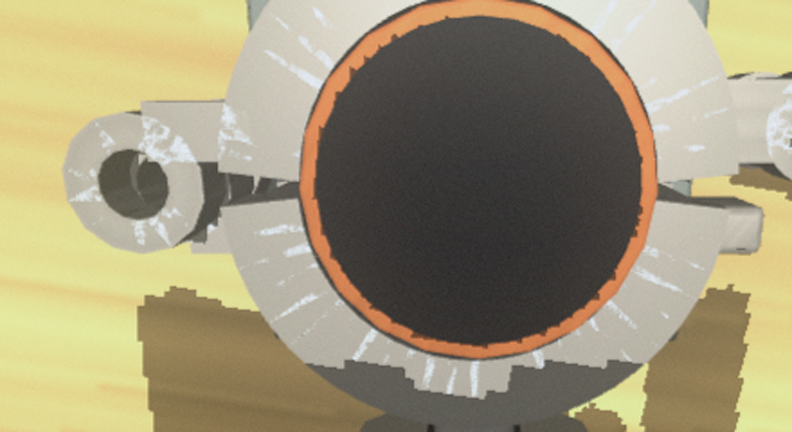

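View pics/s11c.png

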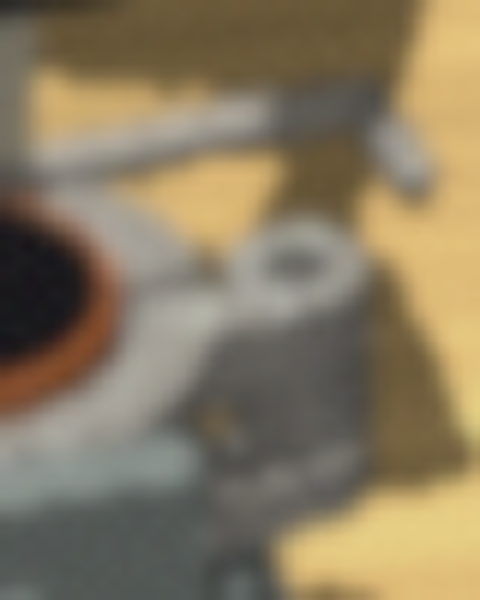

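```bash
python3 -c "
from plant import bot
print(bot.close_job())"
```

```text
the job is handed in; nothing more can be done
None
```

I handed the job in at about 17 s of the 58 s allowed, with the gripper still holding the loose half in place on the stand. No verdict was reported.

**What I did:** I pushed the lever open with closed fingers, to about 2.0 rad measured in the scene picture. I then gripped the steel loose half by its rib, lifted it, brought it round the front and slid it onto the pipe, correcting the sideways position twice on the way.

**Last checks:**

| Check | Measured | Allowed |
|---|---|---|
| Pin holes out of line | about 1.5 mm, loose half slightly short towards the robot | 3.5 mm |
| Pipe and bore axes apart | about 1.5 mm | 7 mm |
| Height of the knuckle | about 0.3 mm low | 4 mm |
| Tool tilt | about 0.002 rad | 0.12 rad |
| Joint speeds | near zero | – |
| Finger opening on the 16 mm rib | 15.9 mm | – |

The scene picture shows the three knuckles stacked in line. I saw no other fitting moved, though I did not measure them.

**What did not fully agree:** the loose half stopped about 1 mm short of where I commanded it, with a steady push of about 5 N. That fits bore-to-pipe contact, although the camera measurement says it should not quite be touching there. Both 1.5 mm figures use the loose half's position in the fingers as measured earlier, because its knuckle was hidden under the upper fixed one at the end.

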